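# Check a stepped bar under the height gauge

### The arm

A 7-joint arm with a two-finger parallel gripper is mounted at the origin on the work surface; the furniture and walls round the work are solid. World frame = base frame: x ahead of the robot, y to its left, z up, the work surface at z = 0. Lengths are in m, angles in degrees, forces in N, time in s.
With the tool pointing down it reaches from about 0.4 to 0.875 m from the base axis. Payload 19.3 kg.
Tool frame: the origin (TCP) lies midway between the tips of the shut fingers; the grasp point (between the pads) lies 19 mm behind it; z points along the fingers, y is the line along which they close (so a half turn about z gives the same grasp; the last joint's range is limited). The gripper opens to 85 mm and grips with 20 to 120 N. Pads are 22 mm wide; open, the fingers measure 114 mm over their backs; the gripper's body (76 mm by 85 mm) begins 54 mm behind the grasp point. The pads swing forward as they close: fully open they stand 13 mm farther back than shut.
Start: joints at [-80.799, 29.874, -2.08, 91.645, 1.215, 58.505, -6.463], TCP at [0.143, 0.608, 0.197] pointing down, gripper open.
Joint ranges: [-166.77, 166.77], [-17.47, 122.26], [-85.68, 81.53], [9.62, 139.38], [-72.42, 252.41], [9.2, 110.78], [-144.41, 144.41]. Speed limits (degrees/s): [108.29, 108.29, 136.94, 136.94, 172.46, 172.46, 172.46].

### API

Orientations are given as [roll, pitch, yaw] about the fixed x, y, z axes, in that order (R = Rz(yaw) Ry(pitch) Rx(roll)).
In Python, from station import ctrl, eyes gives the robot as it stands. The module is installed in compiled form; this text tells all that it offers.
- The arm moves only by the tool arm_command, never from a script. Its argument "increments" is a list that holds one entry, the list of rows, each a list of 7 numbers: the shift along the tool's x, y, z in units of 0.1 m (1.0 is 0.1 m), then the turn, a rotation vector about the tool's x, y, z in units of 45 degrees (1.0 is 45 degrees), then the closure, from -1 (fully open) to 1 (shut), so that 0 is half open. A call has 1 to 20 rows; each row is the pose to reach, as a shift and turn from the pose commanded when the call began, along the tool's axes at that moment; what a row does not reach only later rows make up. A row lasts 1/8 s, in which the tool goes at most 62.5 mm and 10.7 degrees, less where a joint would pass 70% of its speed; a pose out of reach is approached as far as the arm can. A call with a number of a shift or a turn outside -1 to 1 is refused whole. A call with a gripper value outside its range is refused whole. The fingers move at their own pace and stop on an object; "squeeze" is the grip in N (left out, the last holds). Time passes only in rows, so rows that repeat a pose let the fingers close. It gives the time, the measured TCP pose, the force and the opening at its end, in the units of the state.
- ctrl.read_state(): the state, without advancing time (a new reading comes with each control period).
- eyes.read_camera(name): name is "scene" or "top"; returns the picture (384x512x3 uint8, red, green, blue); there is no depth.
- eyes.get_calibration(name): a dict with "intrinsics" (3x3 intrinsics, pixels), "rvec" (rotation vector, rad) and "tvec" (3), from world to camera coordinates, as OpenCV has them. Camera axes: x right, y down, z forward; pixel columns grow to the right and rows downward; lengths in m; the calibration is good to about 2 mm. A picture is of the moment at which its call begins. get_calibration takes no time and is no camera call.
- ctrl.hand_in(): hands the job in, once; it reports no verdict.
The state is a dict: "clock": time; "q": joint angles; "qd": joint speeds; "joint_torque": joint torques, N m; "ee_pos": TCP position; "tool_rot": TCP orientation; "force": force on the tool from outside, world axes, zero at the start; "moment": the same for the moment, N m; "gripper_width": finger opening in m.
Only numpy, scipy, OpenCV 4.12 (cv2) and the standard library are available. Lean on these libraries where they do the work, as an engineer would, in place of code of your own. Each camera call takes 0.05 s, during which the arm holds its last target. There are 200 camera calls.

### The job

Lay the stepped wooden bar down in the nest of the height gauge, its thick head foremost under the foot, then swing the keeper bar shut across it until it snaps home past its catch. Then lower the gauge's carriage onto the bar's head until the sprung foot is pushed in about half of its travel, never all the way, and leave it standing so. Leave the roll of tape and the marker alone.

Things in the scene. Friction and masses are not known exactly. Their poses are not given: they have to be found in the camera images.
- gauge: Height gauge, fixed on the bench. Origin on the bench, z up, open front at -x. Grey base plate 14 mm high, x -105 to 150, y -67 to 67 mm; steel column (22 mm thick, 272 high) at x 118. The carriage's arm, 28 mm wide, overhangs the nest from x -12 on: the bar must go in low from the front (foot's face at least 95 mm over the bench at first), then down. The bar's tail sticks out over the front.
- nest (a point): Point on the nest floor below the foot's axis (gauge x 40, y 0, z 14 mm); the bar's head point belongs above it. The bar lies along gauge x, head to +x, between two fences (inner faces y +-19, x -30 to 55, 12 mm high over the plate), before an end stop (face at x 63, 16 mm high): 3 mm play to each side and beyond.
- bar: The loose stepped bar of brown wood, 190 mm long (x), 32 mm wide (y): 22 mm thick over most of its length, 30 mm thick in the head, its last 50 mm at +x. Origin on the underside at mid-length, x points to the head; about 100 g.
- bar_head (a point): Middle of the landing on top of the bar's head, 20 mm from its end: bar frame x 75, y 0, z 30 mm.
- keeper (a joint): Angle of the keeper, a 12 mm round steel bar 100 mm long on an upright pivot at gauge x -70, y 48 mm, swinging level (underside 39 mm over the bench). 0 = shut, lying across the nest to -y against its stop; 2.1 to 2.6 = open; opens clockwise seen from above. Stays where left; in the last 0.2 rad it must be pushed over a sprung ball (up to about 10 N at the pin).
- keeper_pin (a point): Grip point on the keeper bar's upright black pin (14 mm thick, from 51 to 86 mm over the bench), 70 mm over the bench, 84 mm from the pivot.
- keeper_hinge (a point): The keeper's pivot axis, at the height of the bar.
- carriage_grip (a point): Middle of the carriage's upright grip fin: 12 mm thick (gauge y), 30 mm along gauge x, top 15 mm above this point, arm's top 26 mm below it. The carriage slides down the column by at most 115 mm and stays where left; moving it takes about 7 N, more once the foot presses. Foot: 35 mm further along +x, its face 72 to 87 mm below this point; its spindle is set anew each time, so feel for contact.
- foot (a joint): Reading of the sprung foot (a 20 mm steel disc) in m: 0 hanging free, 0.012 pushed fully in. Spring: 2.4 N when just touching, 6 N at half travel, 9.6 N at the end. A thin dark stem rises by as much above the sleeve on the carriage's arm.
- masking_tape: Roll of masking tape, bystander, 100 mm wide, 25 mm high, origin under its centre.
- marker: Marker pen, bystander, 135 mm long, 16 mm thick, origin under its centre.

How it is judged:
By the outcome, as a careful person would: the job done as asked, in the order asked, and still so for the second after the job is handed in, with the robot touching nothing.
It also fails if it takes over 72 s, if anything falls off the work surface, if the arm or the gripper's body presses on something with over 40 N, if the wrist force passes 120 N, or if a joint passes its speed limit or range.

## Working session

There is one attempt and no reset: what is moved stays moved. The work goes in short steps, Python scripts to look and compute and a tool call to move; the robot and the scene stay as the last step left them, time stands still between calls to the robot, and variables do not carry over. Pictures are saved under pics/ and viewed, on a budget of 10 in all, crops included, one or two more only if the job needs it, and the job is handed in when it is done.

Besides the shell and the picture viewer there is one more tool, called after "Request:" as name([rows], argument=value, ...), one row to a line, values as JSON. arm_command: Moves the arm, as the interface text tells. Its arguments: {"type":"object","properties":{"increments":{"type":"array"},"squeeze":{"type":"number"}},"required":["increments"]}

```bash
mkdir -p pics
cat > h.py <<'E'
import numpy as np, cv2
from station import ctrl, eyes
def cal(n):
    c=eyes.get_calibration(n); K=np.array(c["intrinsics"],float); r=np.array(c["rvec"],float); t=np.array(c["tvec"],float).ravel()
    return K,r,t
def ray(n,uv):
    K,r,t=cal(n); R=cv2.Rodrigues(r)[0]
    d=R.T@np.linalg.inv(K)@np.array([uv[0],uv[1],1.]); return -R.T@t,d
def onplane(n,uv,z):
    o,d=ray(n,uv); return o+d*(z-o[2])/d[2]
def proj(n,P):
    K,r,t=cal(n); return cv2.projectPoints(np.array(P,float).reshape(-1,1,3),r,t,K,None)[0].reshape(-1,2)
def tri(uv1,uv2,n1="scene",n2="top"):
    o1,d1=ray(n1,uv1);o2,d2=ray(n2,uv2)
    s=np.linalg.lstsq(np.c_[d1,-d2],o2-o1,rcond=None)[0]
    a=o1+s[0]*d1;b=o2+s[1]*d2
    return (a+b)/2,np.linalg.norm(a-b)
def shot(n,f):
    im=eyes.read_camera(n); cv2.imwrite("pics/"+f,im[:,:,::-1]); return im
E
python3 - <<'E'
from h import *
a=shot("scene","s0.png");b=shot("top","t0.png")
cv2.imwrite("pics/s0b.png",cv2.resize(cv2.imread("pics/s0.png"),(800,600),interpolation=cv2.INTER_CUBIC))
cv2.imwrite("pics/t0b.png",cv2.resize(cv2.imread("pics/t0.png"),(800,600),interpolation=cv2.INTER_CUBIC))
for n in("scene","top"):
    print(n,ray(n,(256,192)),cal(n)[0])
s=ctrl.read_state();print(s)
E
```

```text
scene (array([-0.30332049, -0.49116546,  1.0346823 ]), array([ 0.66816677,  0.30696267, -0.67773995])) [[483.97747087   0.         255.02987392]
 [  0.         483.97747087 191.72258658]
 [  0.           0.           1.        ]]
top (array([ 0.45355926, -0.06086853,  1.21873347]), array([ 0.12633649, -0.00787414, -0.99226143])) [[454.7890398    0.         260.38974802]
 [  0.         454.7890398  202.29559768]
 [  0.           0.           1.        ]]
{'clock': 0.1, 'q': array([-80.79797495,  29.90508299,  -2.08062386,  91.67087176,
         1.2134798 ,  58.50486696,  -6.46117367]), 'qd': array([ 0.11685582, -0.14681227,  0.09094962, -0.08034191,  0.00877897,
        0.0254171 , -0.06320555]), 'joint_torque': array([ 2.61454850e-03, -9.28491426e+01,  1.98326826e+00, -3.70530617e+01,
        1.80426717e-02,  5.46188603e-03, -6.17603905e-05]), 'ee_pos': array([0.14293538, 0.60808282, 0.19628838]), 'tool_rot': array([-1.79941295e+02,  3.51805840e-03,  1.66775679e+02]), 'force': array([ 0.33544544, -0.2652382 , -1.0607468 ]), 'moment': array([-0.00714907,  0.01389672,  0.03176914]), 'gripper_width': 0.08536651359025241}
```

View pics/s0b.png

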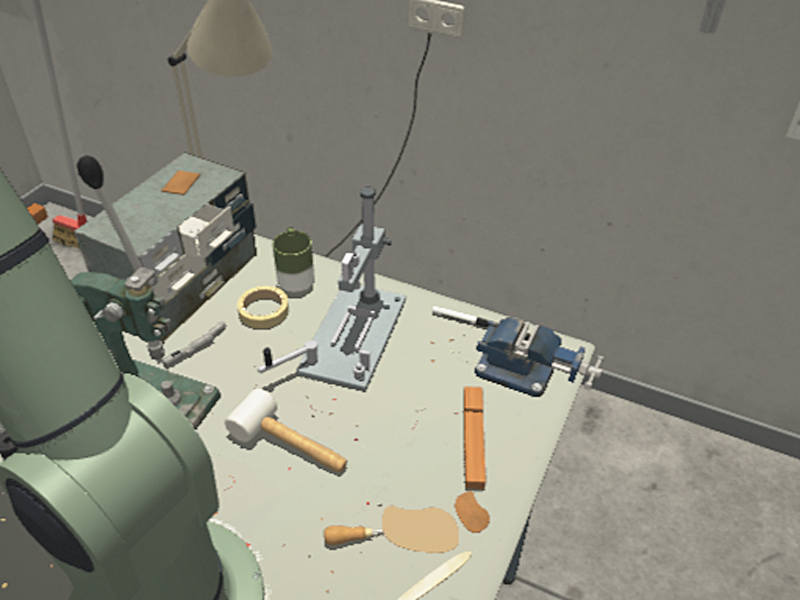

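View pics/t0b.png

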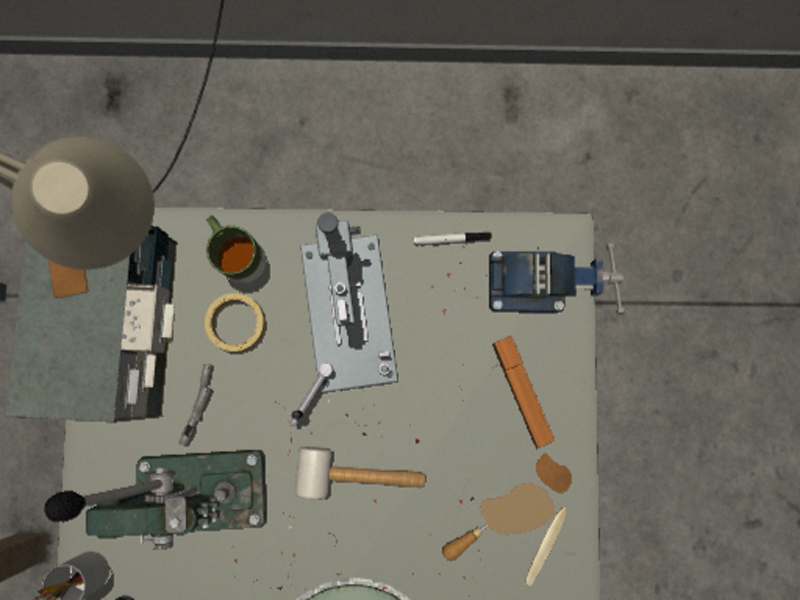

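The scene view shows the gauge in the middle (column top ~(368,190), keeper open with its pin at ~(267,355)) and the brown bar at right, (475,440). In the top view the plate corners are ~(303,246), (378,236), (397,381) and (322,392), the keeper pin is ~(296,415), and the bar runs from (505,338), where the head is, to (543,446).

Run:
```python
from h import *
im=cv2.imread("pics/t0.png"); hsv=cv2.cvtColor(im,cv2.COLOR_BGR2HSV)
k=1/1.5625
# bar
m=((hsv[...,0]<16)&(hsv[...,1]>120)&(hsv[...,2]>80)).astype(np.uint8)*255
m[:, :300]=0; m[290:]=0; m[:205]=0
m=cv2.morphologyEx(m,cv2.MORPH_CLOSE,np.ones((3,3)))
c=max(cv2.findContours(m,0,2)[0],key=cv2.contourArea)
r=cv2.minAreaRect(c);bx=cv2.boxPoints(r);print("bar px",r)
for p in bx: print(p, [onplane("top",p,z)[:2].round(4) for z in (0,.022,.03)])
# plate
cs=[(303,246),(378,236),(397,381),(322,392)]
P=[onplane("top",np.array(p)*k,0.014) for p in cs]
for p in P: print(p.round(4))
print([np.linalg.norm(P[i]-P[(i+1)%4]).round(4) for i in range(4)])
# plate mask
h,w=im.shape[:2]
print(hsv[200,215],hsv[230,240],hsv[200,270])
K=[("pin",(267,355),(296,415)),("col top",(368,190),(329,221)),]
for n,a,b in K: print(n,tri(np.array(a)*k,np.array(b)*k))
print("pin z.086",onplane("top",np.array((296,415))*k,.086))
# contact sheet of zooms
s=cv2.imread("pics/s0.png")
A=cv2.resize(s[110:260,150:270],None,fx=4,fy=4,interpolation=cv2.INTER_CUBIC)[:600,:400]
B=cv2.resize(im[130:280,180:280],None,fx=4,fy=4,interpolation=cv2.INTER_CUBIC)[:600,:400]
cv2.imwrite("pics/z0.png",np.hstack([A,B]))
```

```text
bar px ((335.05889892578125, 250.4756317138672), (72.61497497558594, 12.107805252075195), 67.52056884765625)
[315.58276 219.24161] [array([ 0.5366, -0.2315]), array([ 0.5351, -0.2284]), array([ 0.5345, -0.2273])]
[326.77057 214.61218] [array([ 0.5493, -0.2618]), array([ 0.5476, -0.2582]), array([ 0.547 , -0.2568])]
[354.53503 281.70966] [array([ 0.3713, -0.3345]), array([ 0.3728, -0.3296]), array([ 0.3733, -0.3278])]
[343.34723 286.33908] [array([ 0.359 , -0.3045]), array([ 0.3607, -0.3001]), array([ 0.3613, -0.2985])]
[0.6987 0.097  0.014 ]
[ 0.7177 -0.0315  0.014 ]
[ 0.4691 -0.0666  0.014 ]
[0.4496 0.0594 0.014 ]
[np.float64(0.1299), np.float64(0.2511), np.float64(0.1275), np.float64(0.2519)]
[ 81  11 162] [ 85  10 155] [ 30  25 144]
pin (array([0.41410348, 0.09219432, 0.07346613]), np.float64(0.004177251529140383))
col top (array([0.68123998, 0.02827244, 0.27244466]), np.float64(0.0012714279452223738))
pin z.086 [0.41347209 0.09231194 0.086     ]
```

View pics/z0.png

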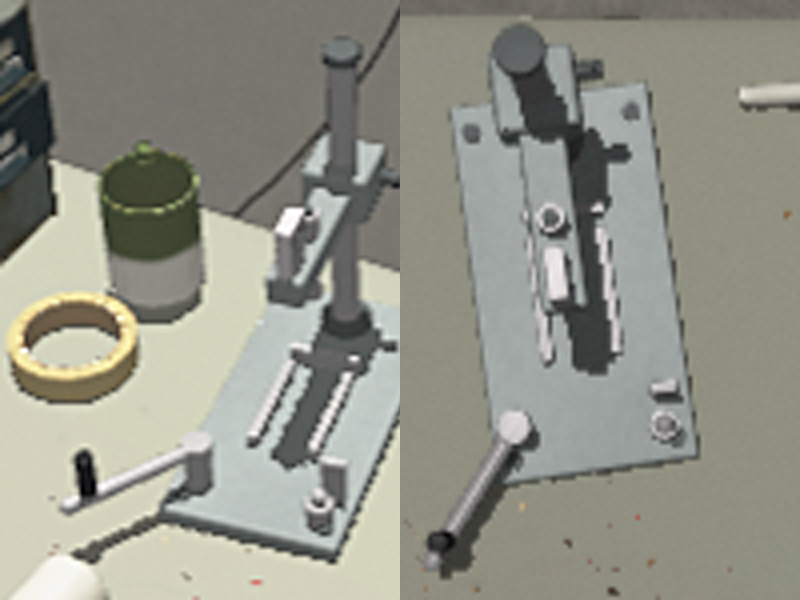

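The zoom shows plate corners in the right panel at (450,112), (642,84), (698,455) and (508,484). The pivot cap is at (515,428), the pin top at (440,540) and the fin near (556,265). The fin top in the left panel is ~(290,213).

```bash
cat >> h.py <<'E'
def fit():
    px=np.array([(50,112),(242,84),(298,455),(108,484)])/4+np.array([180,130])-.0
    W=np.array([onplane("top",p,.014)[:2] for p in px]); G=np.array([(.150,.067),(.150,-.067),(-.105,-.067),(-.105,.067)])
    a=W-W.mean(0); b=G-G.mean(0)
    th=np.arctan2((b[:,0]*a[:,1]-b[:,1]*a[:,0]).sum(),(a*b).sum())
    R=np.array([[np.cos(th),-np.sin(th)],[np.sin(th),np.cos(th)]]); t=W.mean(0)-R@G.mean(0)
    return R,t,th,W-(G@R.T+t)
def g2w(x,y,z):
    R,t,_,_=fit(); return np.r_[R@[x,y]+t,z]
E
python3 - <<'E'
from h import *
R,t,th,res=fit(); print("gauge",t,np.degrees(th),res.round(4))
for n,p in dict(nest=(.04,0,.014),pivot=(-.07,.048,.045),gripxy=(.005,0,.17),col=(.118,0,.272)).items(): print(n,g2w(*p).round(4))
f=np.array([[.118,0,.272],[-.07,.048,.06],[-.03,.019,.026],[.055,.019,.026],[-.03,-.019,.026],[.063,0,.03]])
Q=[g2w(*p) for p in f]
pt=(proj("top",Q)-[180,130])*4+[400,0]; ps=(proj("scene",Q)-[150,110])*4
print(pt.round(0).tolist()); print(ps.round(0).tolist())
for z in (.16,.175,.19,.205):
    q=[g2w(.005+a,0,z) for a in(-.015,.015)]; q0=[g2w(.005+a,0,z-.041) for a in(-.015,.015)]
    print(z,((proj("top",q)-[180,130])*4+[400,0]).round(0).tolist(),((proj("scene",q)-[150,110])*4).round(0).tolist())
E
```

```text
gauge [0.5611884  0.01187335] 9.501564275640659 [[-0.001  -0.0019]
 [-0.0024  0.0018]
 [ 0.0006  0.0038]
 [ 0.0027 -0.0037]]
nest [0.6006 0.0185 0.014 ]
pivot [0.4842 0.0477 0.045 ]
gripxy [0.5661 0.0127 0.17  ]
col [0.6776 0.0314 0.272 ]
[[517.0, 52.0], [517.0, 429.0], [556.0, 363.0], [537.0, 236.0], [614.0, 354.0], [564.0, 219.0]]
[[335.0, 49.0], [192.0, 437.0], [252.0, 440.0], [290.0, 362.0], [302.0, 451.0], [318.0, 356.0]]
0.16 [[567.0, 310.0], [560.0, 259.0]] [[280.0, 288.0], [294.0, 261.0]]
0.175 [[566.0, 307.0], [558.0, 256.0]] [[279.0, 272.0], [293.0, 244.0]]
0.19 [[564.0, 305.0], [556.0, 253.0]] [[278.0, 255.0], [292.0, 227.0]]
0.205 [[562.0, 302.0], [554.0, 249.0]] [[277.0, 238.0], [292.0, 210.0]]
```

```bash
cat > edge.py <<'E'
from h import *
im=cv2.imread("pics/t0.png").astype(np.float32); ch=cv2.GaussianBlur(im[...,0]-im[...,2],(0,0),.7)
R,t,th,_=fit()
# edges: (fixed axis, value, range)
E={"right":[(x,-.067) for x in np.arange(-.09,.14,.006)],"left":[(x,.067) for x in np.arange(-.04,.10,.006)],
"front":[(-.105,y) for y in np.arange(-.058,.03,.005)],"back":[(.150,y) for y in np.arange(-.06,0.0,.005)]}
nrm={"right":(0,-1),"left":(0,1),"front":(-1,0),"back":(1,0)}
pts={}
for n,L in E.items():
    out=[]
    for p in L:
        ss=np.arange(-.009,.009,.0005)
        W=[g2w(*(np.array(p)+s*np.array(nrm[n])),.014) for s in ss]
        uv=proj("top",W).astype(np.float32)
        v=cv2.remap(ch,uv[:,0].reshape(1,-1),uv[:,1].reshape(1,-1),cv2.INTER_LINEAR)[0]
        g=np.abs(np.gradient(v)); i=g.argmax()
        if 2<i<len(ss)-3: out.append(W[i][:2])
    pts[n]=np.array(out,np.float32)
    vx,vy,x0,y0=cv2.fitLine(pts[n],cv2.DIST_HUBER,0,.001,.001).ravel()
    print(n,len(out),"ang",np.degrees(np.arctan2(vy,vx)).round(2),x0,y0)
from scipy.optimize import least_squares
def f(p):
    c,s=np.cos(p[2]),np.sin(p[2]); o=[]
    for n,P in pts.items():
        d=P-p[:2]; gx=d@[c,s]; gy=d@[-s,c]
        o.append({"right":gy+.067,"left":gy-.067,"front":gx+.105,"back":gx-.150}[n])
    return np.concatenate(o)
r=least_squares(f,[*t,th],loss="soft_l1",f_scale=.001); print(r.x[:2],np.degrees(r.x[2]))
i=0
for n in pts: k=len(pts[n]); print(n,np.median(f(r.x)[i:i+k])*1e3); i+=k
np.save("g.npy",r.x)
E
python3 edge.py
cat >> h.py <<'E'
def g2w(x,y,z):
    p=np.load("g.npy"); c,s=np.cos(p[2]),np.sin(p[2]); return np.array([p[0]+c*x-s*y,p[1]+s*x+c*y,z])
E
python3 - <<'E'
from h import *
f=np.array([[.118,0,.272],[-.07,.048,.06],[-.03,.019,.026],[.055,.019,.026],[-.03,-.019,.026],[.063,0,.03]])
Q=[g2w(*p) for p in f]
print(((proj("top",Q)-[180,130])*4+[400,0]).round(0).tolist(),((proj("scene",Q)-[150,110])*4).round(0).tolist())
for n,p in dict(nest=(.04,0,.014),pivot=(-.07,.048,.045),grip=(.005,0,.19)).items(): print(n,g2w(*p).round(4))
pin=onplane("top",(190,265),.086); print("pin",pin, np.linalg.norm((pin-g2w(-.07,.048,.086))[:2]))
E
```

```text
Traceback (most recent call last):
  File "edge.py", line 13, in <module>
    W=[g2w(*(np.array(p)+s*np.array(nrm[n])),.014) for s in ss]
       ~~~^^^^^^^^^^^^^^^^^^^^^^^^^^^^^^^^^^^^^^^^
  File "h.py", line 28, in g2w
    R,t,_,_=fit(); return np.r_[R@[x,y]+t,z]
            ~~~^^
  File "h.py", line 22, in fit
    W=np.array([onplane("top",p,.014)[:2] for p in px]); G=np.array([(.150,.067),(.150,-.067),(-.105,-.067),(-.105,.067)])
                ~~~~~~~^^^^^^^^^^^^^^
  File "h.py", line 10, in onplane
    o,d=ray(n,uv); return o+d*(z-o[2])/d[2]
        ~~~^^^^^^
  File "h.py", line 7, in ray
    K,r,t=cal(n); R=cv2.Rodrigues(r)[0]
          ~~~^^^
  File "h.py", line 4, in cal
    c=eyes.get_calibration(n); K=np.array(c["intrinsics"],float); r=np.array(c["rvec"],float); t=np.array(c["tvec"],float).ravel()
ValueError: time passes only in moves, steps and waits
Traceback (most recent call last):
  File "h.py", line 30, in g2w
    p=np.load("g.npy"); c,s=np.cos(p[2]),np.sin(p[2]); return np.array([p[0]+c*x-s*y,p[1]+s*x+c*y,z])
FileNotFoundError: [Errno 2] No such file or directory: 'g.npy'
```

```bash
sed -i 's/^def cal/import functools\n@functools.lru_cache(None)\ndef cal/' h.py
python3 -c "
from h import *
R,t,th,_=fit(); np.save('g.npy',[*t,th])"
python3 edge.py && python3 edge.py | tail -5
python3 - <<'E'
from h import *
f=np.array([[.118,0,.272],[-.07,.048,.06],[-.03,.019,.026],[.055,.019,.026],[-.03,-.019,.026],[.063,0,.03]])
Q=[g2w(*p) for p in f]
print(((proj("top",Q)-[180,130])*4+[400,0]).round(0).tolist(),((proj("scene",Q)-[150,110])*4).round(0).tolist())
for n,p in dict(nest=(.04,0,.014),pivot=(-.07,.048,.045),grip=(.005,0,.19)).items(): print(n,g2w(*p).round(4))
pin=onplane("top",(190,265),.086); print("pin",pin, np.linalg.norm((pin-g2w(-.07,.048,.086))[:2]))
E
```

```text
right 39 ang 8.68 0.59744686 -0.048469134
left 24 ang 8.66 0.5796747 0.08436955
front 18 ang -81.98 0.46217725 -0.021427723
back 10 ang -82.1 0.7167016 -0.00011990247
[0.56300142 0.01408249] 8.600812398663518
right -0.05608903589511549
left 0.020115465008296862
front 0.0013166367075420626
back -0.22357240915109322
[0.5631227  0.01410051] 8.47235733961574
right 0.0540133689581751
left -0.002373247718505389
front -0.09879520575981765
back -0.016497252831426668
[[517.0, 48.0], [511.0, 425.0], [552.0, 360.0], [536.0, 232.0], [610.0, 352.0], [562.0, 216.0]] [[336.0, 47.0], [189.0, 433.0], [250.0, 437.0], [290.0, 359.0], [300.0, 448.0], [318.0, 354.0]]
nest [0.6027 0.02   0.014 ]
pivot [0.4868 0.0513 0.045 ]
grip [0.5681 0.0148 0.19  ]
pin [0.41494617 0.09097251 0.086     ] 0.08210901622274652
```

```bash
cat >> h.py <<'E'
from scipy.spatial.transform import Rotation as Ro
def rot(yaw,rx=180): return Ro.from_euler("xyz",[rx,0,yaw],degrees=True)
def plan(wps,start=None):
    s=ctrl.read_state() if start is None else None
    p0,R0=(s["ee_pos"],Ro.from_euler("xyz",s["tool_rot"],degrees=True)) if s else (np.array(start[:3]),rot(start[3]))
    for w in wps:
        p1,R1=np.array(w[:3]),rot(w[3])
        d=R0.inv().apply(p1-p0)*10; r=(R0.inv()*R1).as_rotvec(degrees=True)/45
        n=max(np.linalg.norm(p1-p0)/.0625,np.linalg.norm(r)*45/10.7)
        print(w,np.r_[d,r].round(3).tolist(),"rows",round(n,1)); p0,R0=p1,R1
def st():
    s=ctrl.read_state(); print("t",round(s["clock"],2),"p",s["ee_pos"].round(4),"rpy",s["tool_rot"].round(2),"F",s["force"].round(1),"M",s["moment"].round(2),"w",round(s["gripper_width"],4),"q",s["q"].round(0))
E
python3 - <<'E'
from h import *
k=1/1.5625
for n,a,b in [("knob",(90,172),(65,505)),("lamp",(230,35),(60,187)),("mug",(292,235),(236,252))]:
    print(n,tri(np.array(a)*k,np.array(b)*k))
print(ctrl.read_state()["tool_rot"])
plan([(.20,.57,.28,155),(.28,.53,.36,140),(.37,.46,.36,122),(.44,.37,.36,104),(.49,.28,.36,88),(.51,.185,.36,72),(.51,.09,.36,58),(.51,0,.36,46),(.49,-.09,.36,36),(.46,-.18,.33,28),(.42,-.26,.25,22.7),(.3846,-.3074,.16,22.7)])
E
```

```text
knob (array([0.32996106, 0.28625736, 0.43903118]), np.float64(0.002525376275653755))
lamp (array([0.65640026, 0.26978849, 0.51663784]), np.float64(0.01261136038810502))
mug (array([0.66405181, 0.18583288, 0.12976249]), np.float64(0.0016040742474781682))
[-1.79941295e+02  3.51805840e-03  1.66775679e+02]
(0.2, 0.57, 0.28, 155) [-0.643, -0.241, -0.837, -0.001, 0.0, 0.262] rows 1.7
(0.28, 0.53, 0.36, 140) [-0.894, -0.024, -0.8, -0.0, -0.0, 0.333] rows 1.9
(0.37, 0.46, 0.36, 122) [-1.139, 0.042, 0.0, 0.0, -0.0, 0.4] rows 1.8
(0.44, 0.37, 0.36, 104) [-1.134, 0.117, 0.0, 0.0, -0.0, 0.4] rows 1.8
(0.49, 0.28, 0.36, 88) [-0.994, 0.267, 0.0, -0.0, -0.0, 0.356] rows 1.6
(0.51, 0.185, 0.36, 72) [-0.942, 0.233, 0.0, 0.0, -0.0, 0.356] rows 1.6
(0.51, 0.09, 0.36, 58) [-0.904, 0.294, 0.0, 0.0, -0.0, 0.311] rows 1.5
(0.51, 0, 0.36, 46) [-0.763, 0.477, 0.0, 0.0, -0.0, 0.267] rows 1.4
(0.49, -0.09, 0.36, 36) [-0.786, 0.481, 0.0, 0.0, -0.0, 0.222] rows 1.5
(0.46, -0.18, 0.33, 28) [-0.772, 0.552, 0.3, 0.0, -0.0, 0.178] rows 1.6
(0.42, -0.26, 0.25, 22.7) [-0.729, 0.519, 0.8, 0.0, -0.0, 0.118] rows 1.9
(0.3846, -0.3074, 0.16, 22.7) [-0.509, 0.301, 0.9, 0.0, 0.0, 0.0] rows 1.7
```

Run:
```python
from h import *
plan([(.20,.57,.28,155),(.28,.53,.36,140),(.36,.475,.36,124),(.43,.41,.36,108),(.46,.32,.36,92),(.46,.23,.36,76),(.46,.14,.36,62),(.47,.05,.36,48),(.47,-.04,.36,38),(.45,-.13,.36,30),(.42,-.22,.30,22.7),(.3846,-.3074,.22,22.7)])
```

```text
(0.2, 0.57, 0.28, 155) [-0.643, -0.241, -0.837, -0.001, 0.0, 0.262] rows 1.7
(0.28, 0.53, 0.36, 140) [-0.894, -0.024, -0.8, -0.0, -0.0, 0.333] rows 1.9
(0.36, 0.475, 0.36, 124) [-0.966, 0.093, 0.0, -0.0, -0.0, 0.356] rows 1.6
(0.43, 0.41, 0.36, 108) [-0.93, 0.217, 0.0, 0.0, -0.0, 0.356] rows 1.5
(0.46, 0.32, 0.36, 92) [-0.949, 0.007, 0.0, 0.0, -0.0, 0.356] rows 1.5
(0.46, 0.23, 0.36, 76) [-0.899, -0.031, -0.0, -0.0, -0.0, 0.356] rows 1.5
(0.46, 0.14, 0.36, 62) [-0.873, 0.218, 0.0, -0.0, -0.0, 0.311] rows 1.4
(0.47, 0.05, 0.36, 48) [-0.748, 0.511, 0.0, 0.0, -0.0, 0.311] rows 1.4
(0.47, -0.04, 0.36, 38) [-0.669, 0.602, 0.0, 0.0, -0.0, 0.222] rows 1.4
(0.45, -0.13, 0.36, 30) [-0.712, 0.586, 0.0, -0.0, -0.0, 0.178] rows 1.5
(0.42, -0.22, 0.3, 22.7) [-0.71, 0.629, 0.6, 0.0, -0.0, 0.162] rows 1.8
(0.3846, -0.3074, 0.22, 22.7) [-0.664, 0.67, 0.8, 0.0, 0.0, 0.0] rows 2.0
```

Request:
arm_command([
  [[-0.64,-0.24,-0.84,0,0,0.26,-1],[-0.64,-0.24,-0.84,0,0,0.26,-1],[-0.64,-0.24,-0.84,0,0,0.26,-1]],
])

```text
clock: 0.48
ee_pos: [0.2024, 0.5702, 0.2834]
tool_rot: [179.8, 0.0, 154.9]
force: [-0.5, 1.0, -0.3]
gripper_width: 0.0855
```

Request:
arm_command([
  [[-0.89,-0.02,-0.8,0,0,0.33,-1],[-0.89,-0.02,-0.8,0,0,0.33,-1],[-0.89,-0.02,-0.8,0,0,0.33,-1]],
])

```text
clock: 0.85
ee_pos: [0.2827, 0.5304, 0.3627]
tool_rot: [179.8, 0.0, 140.0]
force: [-0.8, 0.8, -0.9]
gripper_width: 0.0854
```

Predictions hold; continue along the route.

Request:
arm_command([
  [[-0.97,0.09,0,0,0,0.36,-1],[-0.97,0.09,0,0,0,0.36,-1],[-0.97,0.09,0,0,0,0.36,-1]],
])

```text
clock: 1.23
ee_pos: [0.3612, 0.4747, 0.3595]
tool_rot: [-179.9, 0.1, 123.8]
force: [-0.3, -0.1, -0.6]
gripper_width: 0.085
```

Request:
arm_command([
  [[-0.93,0.22,0,0,0,0.36,-1],[-0.93,0.22,0,0,0,0.36,-1],[-0.93,0.22,0,0,0,0.36,-1]],
])

```text
clock: 1.6
ee_pos: [0.431, 0.4103, 0.3601]
tool_rot: [-180.0, 0.0, 107.7]
force: [-0.2, 0.7, -0.4]
gripper_width: 0.0854
```

Request:
arm_command([
  [[-0.95,0.01,0,0,0,0.36,-1],[-0.95,0.01,0,0,0,0.36,-1],[-0.95,0.01,0,0,0,0.36,-1]],
])

```text
clock: 1.98
ee_pos: [0.4603, 0.3202, 0.3609]
tool_rot: [-180.0, -0.0, 91.5]
force: [0.5, 1.3, 0.4]
gripper_width: 0.0855
```

Request:
arm_command([
  [[-0.9,-0.03,0,0,0,0.36,-1],[-0.9,-0.03,0,0,0,0.36,-1],[-0.9,-0.03,0,0,0,0.36,-1]],
])

```text
clock: 2.35
ee_pos: [0.4594, 0.2311, 0.361]
tool_rot: [-180.0, -0.0, 75.5]
force: [0.2, 0.3, 0.3]
gripper_width: 0.0857
```

Request:
arm_command([
  [[-0.87,0.22,0,0,0,0.31,-1],[-0.87,0.22,0,0,0,0.31,-1],[-0.87,0.22,0,0,0,0.31,-1]],
])

```text
clock: 2.72
ee_pos: [0.4593, 0.1414, 0.361]
tool_rot: [180.0, -0.0, 61.6]
force: [-0.1, 0.5, 0.5]
gripper_width: 0.0853
```

Request:
arm_command([
  [[-0.75,0.51,0,0,0,0.31,-1],[-0.75,0.51,0,0,0,0.31,-1],[-0.75,0.51,0,0,0,0.31,-1]],
])

```text
clock: 3.1
ee_pos: [0.4686, 0.0509, 0.3608]
tool_rot: [180.0, -0.0, 47.6]
force: [-0.2, 1.3, -0.3]
gripper_width: 0.0854
```

Request:
arm_command([
  [[-0.67,0.6,0,0,0,0.22,-1],[-0.67,0.6,0,0,0,0.22,-1],[-0.67,0.6,0,0,0,0.22,-1]],
])

```text
clock: 3.48
ee_pos: [0.4676, -0.0387, 0.3608]
tool_rot: [180.0, 0.0, 37.7]
force: [-0.1, 0.8, 0.1]
gripper_width: 0.0853
```

Request:
arm_command([
  [[-0.71,0.59,0,0,0,0.18,-1],[-0.71,0.59,0,0,0,0.18,-1],[-0.71,0.59,0,0,0,0.18,-1]],
])

```text
clock: 3.85
ee_pos: [0.4474, -0.1287, 0.3608]
tool_rot: [180.0, -0.0, 29.6]
force: [0.6, 0.8, 0.5]
gripper_width: 0.0855
```

Request:
arm_command([
  [[-0.71,0.63,0.6,0,0,0.16,-1],[-0.71,0.63,0.6,0,0,0.16,-1],[-0.71,0.63,0.6,0,0,0.16,-1]],
])

```text
clock: 4.22
ee_pos: [0.4158, -0.2187, 0.2993]
tool_rot: [-179.9, 0.2, 22.3]
force: [0.1, 0.4, 0.3]
gripper_width: 0.0851
```

Run:
```python
from h import *
st(); plan([(.3846,-.3074,.22,22.7),(.3846,-.3074,.13,22.7),(.3846,-.3074,.06,22.7),(.3846,-.3074,.003,22.7)])
```

```text
t 4.22 p [ 0.4158 -0.2187  0.2993] rpy [-1.7994e+02  1.5000e-01  2.2330e+01] F [0.1 0.4 0.3] M [ 0.05 -0.05 -0.03] w 0.0851 q [-21.  13.  50. 108. -11.  65. -34.]
(0.3846, -0.3074, 0.22, 22.7) [-0.623, 0.703, 0.794, -0.001, 0.003, -0.008] rows 2.0
(0.3846, -0.3074, 0.13, 22.7) [0.0, -0.0, 0.9, 0.0, 0.0, 0.0] rows 1.4
(0.3846, -0.3074, 0.06, 22.7) [0.0, -0.0, 0.7, 0.0, 0.0, 0.0] rows 1.1
(0.3846, -0.3074, 0.003, 22.7) [0.0, -0.0, 0.57, 0.0, 0.0, 0.0] rows 0.9
```

Request:
arm_command([
  [[-0.62,0.7,0.79,0,0,-0.01,-1],[-0.62,0.7,0.79,0,0,-0.01,-1],[-0.62,0.7,0.79,0,0,-0.01,-1]],
])

```text
clock: 4.6
ee_pos: [0.3846, -0.3075, 0.2196]
tool_rot: [-179.9, 0.2, 22.7]
force: [1.1, 0.8, 0.5]
gripper_width: 0.0856
```

Request:
arm_command([
  [[0,0,0.9,0,0,0,-1],[0,0,0.9,0,0,0,-1],[0,0,0.9,0,0,0,-1]],
])

```text
clock: 4.97
ee_pos: [0.3867, -0.3047, 0.1309]
tool_rot: [-179.9, 0.1, 23.0]
force: [-0.2, -0.4, 1.5]
gripper_width: 0.0857
```

Request:
arm_command([
  [[0,0,0.7,0,0,0,-1],[0,0,0.7,0,0,0,-1],[0,0,0.7,0,0,0,-1]],
])

```text
clock: 5.35
ee_pos: [0.3865, -0.3072, 0.0635]
tool_rot: [180.0, -0.0, 22.8]
force: [0.2, 0.6, 0.9]
gripper_width: 0.0856
```

Run:
```python
from h import *
st(); plan([(.3846,-.3074,.003,22.7)])
a=shot("scene","s1.png");b=shot("top","t1.png")
A=cv2.resize(cv2.imread("pics/s1.png")[170:370,200:350],None,fx=2.66,fy=3,interpolation=cv2.INTER_CUBIC)
B=cv2.resize(cv2.imread("pics/t1.png")[170:370,250:400],None,fx=2.66,fy=3,interpolation=cv2.INTER_CUBIC)
cv2.imwrite("pics/z1.png",np.hstack([A,B]))
```

```text
t 5.35 p [ 0.3865 -0.3072  0.0635] rpy [ 1.7997e+02 -5.0000e-02  2.2820e+01] F [0.2 0.6 0.9] M [-0.01  0.   -0.01] w 0.0856 q [  6.  35.  35. 119. -34.  36.  -3.]
(0.3846, -0.3074, 0.003, 22.7) [-0.019, -0.006, 0.605, 0.001, -0.001, 0.003] rows 1.0
```

View pics/z1.png

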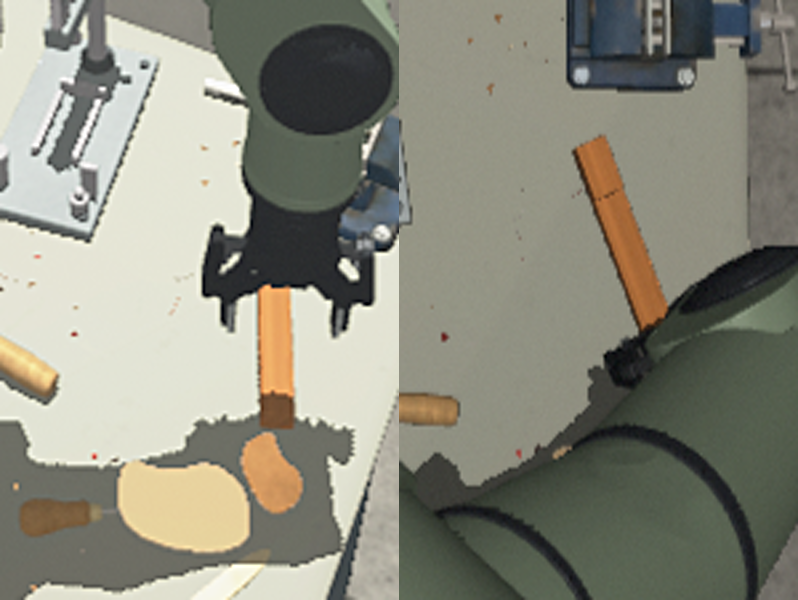

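The picture (viewed: 4) shows the open fingers at (230,320) and (340,325) straddling the bar at (275,340), with the head pointing away. Now I descend and grip.

Request:
arm_command([
  [[0,0,0.3,0,0,0,-1],[-0.01,0,0.58,0,0,0,-1],[-0.01,0,0.58,0,0,0,-1],[-0.01,0,0.58,0,0,0,-1],[-0.01,0,0.58,0,0,0,1],[-0.01,0,0.58,0,0,0,1],[-0.01,0,0.58,0,0,0,1],[-0.01,0,0.58,0,0,0,1],[-0.01,0,0.58,0,0,0,1],[-0.01,0,0.58,0,0,0,1]],
], squeeze=60)

```text
clock: 6.7
ee_pos: [0.3846, -0.3075, 0.0038]
tool_rot: [-180.0, 0.0, 22.8]
force: [0.2, 1.0, 0.2]
gripper_width: -0.0
```

```bash
python3 -c "
from h import *
st()"
```

```text
t 6.7 p [ 0.3846 -0.3075  0.0038] rpy [-180.      0.     22.77] F [0.2 1.  0.2] M [ 0.   -0.02 -0.07] w -0.0 q [ 11.  40.  28. 120. -39.  29.   2.]
```

The fingers shut on nothing, so I look again.

Run:
```python
from h import *
a=shot("scene","s2.png");b=shot("top","t2.png")
A=cv2.resize(cv2.imread("pics/s2.png")[170:370,200:350],None,fx=2.66,fy=3,interpolation=cv2.INTER_CUBIC)
B=cv2.resize(cv2.imread("pics/t2.png")[170:370,250:400],None,fx=2.66,fy=3,interpolation=cv2.INTER_CUBIC)
cv2.imwrite("pics/z2.png",np.hstack([A,B]))
s=ctrl.read_state(); print(proj("scene",[s["ee_pos"]]),(proj("scene",[s["ee_pos"]])-[200,170])*[2.66,3])
```

```text
[[301.66223287 305.50689307]] [[270.42153944 406.5206792 ]]
```

View pics/z2.png

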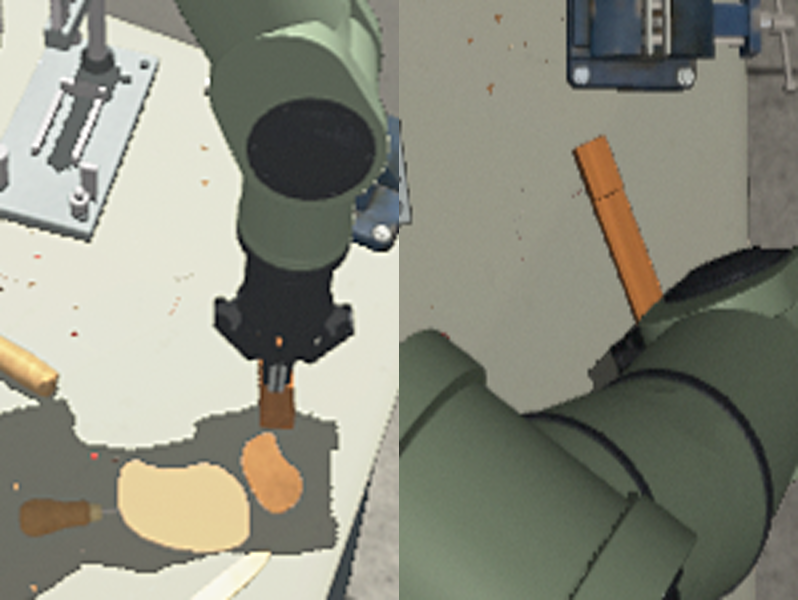

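Run:
```python
from h import *
p=np.array([.3865,-.3072,.0635]); yv=np.array([np.sin(np.radians(22.8)),-np.cos(np.radians(22.8)),0])
for dz in (0,.013,.025,.035):
    q=[p+[0,0,dz]+s*.05*yv for s in(-1,0,1)]
    print(dz,((proj("scene",q)-[200,170])*[2.66,3]).round(0).tolist())
a=np.radians(22.7);o=np.array([.4538,-.2784,0]);ax=np.array([np.cos(a),np.sin(a),0]);ay=np.array([-np.sin(a),np.cos(a),0])
Q=[o-.095*ax+s*.016*ay+[0,0,z] for z in(0,.022) for s in(1,-1)]+[o-.075*ax+[0,0,.022]]
print(((proj("scene",Q)-[200,170])*[2.66,3]).round(0).tolist())
H=[o+.095*ax+s*.016*ay+[0,0,.03] for s in(1,-1)]
print(((proj("top",H)-[250,170])*[2.66,3]+[400,0]).round(0).tolist())
```

```text
0 [[221.0, 359.0], [276.0, 362.0], [331.0, 365.0]]
0.013 [[222.0, 349.0], [277.0, 352.0], [333.0, 355.0]]
0.025 [[223.0, 340.0], [278.0, 343.0], [334.0, 346.0]]
0.035 [[223.0, 333.0], [279.0, 336.0], [335.0, 339.0]]
[[253.0, 429.0], [288.0, 431.0], [255.0, 413.0], [290.0, 415.0], [272.0, 394.0]]
[[574.0, 147.0], [604.0, 133.0]]
```

Viewed: 5. The fingers shut just above the bar, with tips at (275,391) against the projected TCP at (270,406). The open tips in the previous picture also sat about 20 mm higher than reported. I open, go about 14 mm lower and retry, watching the force.

Request:
arm_command([
  [[0,0,0,0,0,0,-1],[0,0,0,0,0,0,-1],[0,0,0,0,0,0,-1],[0,0,0,0,0,0,-1],[0,0,0,0,0,0,-1],[0,0,0.07,0,0,0,-1],[0,0,0.14,0,0,0,-1],[0,0,0.14,0,0,0,-1],[0,0,0.14,0,0,0,-1]],
])

```text
clock: 7.92
ee_pos: [0.3845, -0.3076, -0.0103]
tool_rot: [-180.0, 0.0, 22.8]
force: [-0.3, -0.6, 0.3]
gripper_width: 0.0854
```

Request:
arm_command([
  [[0,0,0,0,0,0,1],[0,0,0,0,0,0,1],[0,0,0,0,0,0,1],[0,0,0,0,0,0,1],[0,0,0,0,0,0,1],[0,0,0,0,0,0,1]],
])

```text
clock: 8.68
ee_pos: [0.3846, -0.3075, -0.0102]
tool_rot: [180.0, -0.0, 22.8]
force: [-0.4, -0.1, 0.1]
gripper_width: -0.0001
```

Run:
```python
from h import *
a=shot("scene","s3.png")
A=cv2.resize(cv2.imread("pics/s3.png")[240:340,260:350],None,fx=6,fy=6,interpolation=cv2.INTER_CUBIC)
cv2.imwrite("pics/z3.png",A)
s=ctrl.read_state(); print((proj("scene",[s["ee_pos"],s["ee_pos"]+[0,0,.02],s["ee_pos"]+[0,0,.035]])-[260,240])*6)
```

```text
[[247.34854429 412.12464143]
 [251.09776982 384.68259746]
 [253.96523771 363.69448155]]
```

View pics/z3.png

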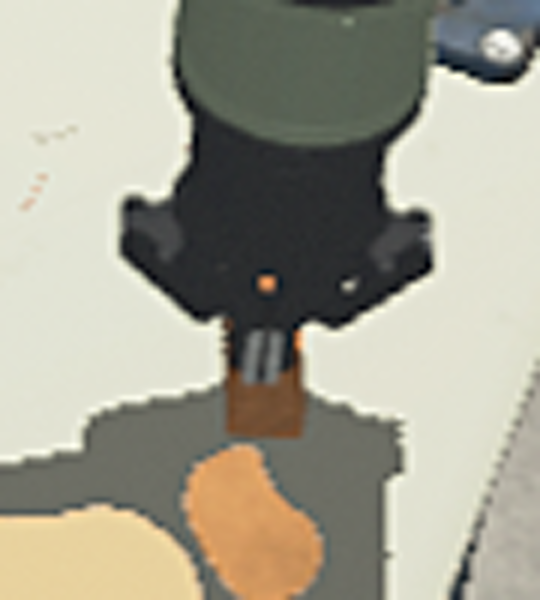

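Viewed: 6. The shut tips at (262,382) still lie over the bar. Allowing for the 22 mm pad width towards the camera, the true tips are about 30 mm above the reported TCP. I open and go 14 mm further; the open tips should then still be ≥15 mm above the bench.

Request:
arm_command([
  [[0,0,0,0,0,0,-1],[0,0,0,0,0,0,-1],[0,0,0,0,0,0,-1],[0,0,0,0,0,0,-1],[0,0,0,0,0,0,-1],[0,0,0.05,0,0,0,-1],[0,0,0.1,0,0,0,-1],[0,0,0.14,0,0,0,-1],[0,0,0.14,0,0,0,-1]],
])

```text
clock: 9.85
ee_pos: [0.3843, -0.3074, -0.0246]
tool_rot: [-180.0, 0.0, 22.8]
force: [-0.5, 0.2, 0.6]
gripper_width: 0.0852
```

Request:
arm_command([
  [[0,0,0,0,0,0,1],[0,0,0,0,0,0,1],[0,0,0,0,0,0,1],[0,0,0,0,0,0,1],[0,0,0,0,0,0,1]],
])

```text
clock: 10.48
ee_pos: [0.3848, -0.3078, -0.0237]
tool_rot: [180.0, -0.0, 22.8]
force: [-1.0, 0.6, 9.7]
gripper_width: 0.0304
```

```bash
python3 -c "
from h import *
st()"
```

```text
t 10.47 p [ 0.3848 -0.3078 -0.0237] rpy [ 1.7997e+02 -3.0000e-02  2.2760e+01] F [-1.   0.6  9.7] M [ 0.21  0.21 -0.09] w 0.0304 q [ 14.  43.  25. 120. -42.  25.   4.]
```

Run:
```python
from h import *
print("block",tri(np.array((333,463))/4+[150,110],np.array((265,382))/4+[180,130]),"screw",tri(np.array((319,497))/4+[150,110],np.array((265,423))/4+[180,130]), "in gauge expect", g2w(-.07,-.048,.05))
print("pivot top",tri(np.array((198,438))/4+[150,110],np.array((115,427))/4+[180,130]))
print("mallet",tri(np.array((250,412))/1.5625,np.array((314,473))/1.5625))
yw=np.degrees(np.load("g.npy")[2]); print(yw)
def W(x,y,z): return (*g2w(x,y,z).round(4),8.5)
p=ctrl.read_state()["ee_pos"]
plan([(.3848,-.3078,.06,22.8),(.395,-.22,.09,18),(.402,-.15,.09,13),W(-.165,-.08,.06),W(-.165,-.08,.044),W(-.165,-.04,.044),W(-.165,0,.044)])
```

```text
block (array([ 0.51578697, -0.04635111,  0.04738606]), np.float64(0.0011370870945233945)) screw (array([ 0.49023135, -0.04739387,  0.03784451]), np.float64(0.003118127387607798)) in gauge expect [ 0.50095855 -0.04368892  0.05      ]
pivot top (array([0.48672991, 0.04694762, 0.05672815]), np.float64(0.004836060235628137))
mallet (array([0.3186755 , 0.06674727, 0.03787497]), np.float64(0.0012713743073097794))
8.47235733961574
(0.3848, -0.3078, 0.06, 22.8) [0.0, 0.001, -0.837, 0.001, -0.001, -0.001] rows 1.3
(0.395, -0.22, 0.09, 18) [0.434, -0.77, -0.3, 0.0, -0.0, 0.107] rows 1.5
(0.402, -0.15, 0.09, 13) [0.283, -0.644, -0.0, -0.0, -0.0, 0.111] rows 1.1
(np.float64(0.4117), np.float64(-0.0893), np.float64(0.06), 8.5) [0.231, -0.57, 0.3, 0.0, -0.0, 0.1] rows 1.1
(np.float64(0.4117), np.float64(-0.0893), np.float64(0.044), 8.5) [0.0, -0.0, 0.16, 0.0, 0.0, 0.0] rows 0.3
(np.float64(0.4058), np.float64(-0.0498), np.float64(0.044), 8.5) [0.0, -0.399, -0.0, 0.0, 0.0, 0.0] rows 0.6
(np.float64(0.3999), np.float64(-0.0102), np.float64(0.044), 8.5) [0.0, -0.4, -0.0, 0.0, 0.0, 0.0] rows 0.6
```

Request:
arm_command([
  [[0,0,-0.1,0,0,0,1],[0,0,-0.3,0,0,0,1],[0,0,-0.6,0,0,0,1],[0,0,-0.84,0,0,0,1],[0,0,-0.84,0,0,0,1]],
], squeeze=70)

```text
clock: 11.1
ee_pos: [0.3854, -0.3078, 0.0613]
tool_rot: [179.9, -0.1, 22.8]
force: [-0.0, -0.8, -1.0]
gripper_width: 0.0299
```

Request:
arm_command([
  [[0.2,-0.36,-0.15,0,0,0.05,1],[0.43,-0.77,-0.3,0,0,0.11,1],[0.43,-0.77,-0.3,0,0,0.11,1],[0.43,-0.77,-0.3,0,0,0.11,1]],
])

```text
clock: 11.6
ee_pos: [0.3944, -0.2199, 0.0895]
tool_rot: [180.0, 0.0, 17.9]
force: [0.5, -1.0, -1.1]
gripper_width: 0.0296
```

Request:
arm_command([
  [[0.14,-0.32,0,0,0,0.055,1],[0.28,-0.64,0,0,0,0.11,1],[0.28,-0.64,0,0,0,0.11,1],[0.28,-0.64,0,0,0,0.11,1]],
])

```text
clock: 12.1
ee_pos: [0.4013, -0.1516, 0.0896]
tool_rot: [180.0, 0.0, 12.8]
force: [0.9, -0.7, -1.1]
gripper_width: 0.0302
```

Request:
arm_command([
  [[0.12,-0.29,0.15,0,0,0.05,1],[0.23,-0.57,0.3,0,0,0.1,1],[0.23,-0.57,0.3,0,0,0.1,1],[0.23,-0.57,0.3,0,0,0.1,1],[0.23,-0.57,0.3,0,0,0.1,1]],
])

```text
clock: 12.72
ee_pos: [0.4113, -0.0909, 0.0601]
tool_rot: [180.0, -0.0, 8.3]
force: [0.3, 0.8, -1.5]
gripper_width: 0.03
```

Run:
```python
from h import *
st()
a=shot("scene","s4.png");b=shot("top","t4.png")
A=cv2.resize(cv2.imread("pics/s4.png")[150:350,130:330],None,fx=2,fy=3,interpolation=cv2.INTER_CUBIC)
B=cv2.resize(cv2.imread("pics/t4.png")[130:330,180:380],None,fx=2,fy=3,interpolation=cv2.INTER_CUBIC)
cv2.imwrite("pics/z4.png",np.hstack([A,B]))
```

```text
t 12.72 p [ 0.4113 -0.0909  0.0601] rpy [ 1.7998e+02 -4.0000e-02  8.2900e+00] F [ 0.3  0.8 -1.5] M [0.03 0.09 0.01] w 0.03 q [-26.  32.  40. 129. -41.  32. -35.]
```

View pics/z4.png

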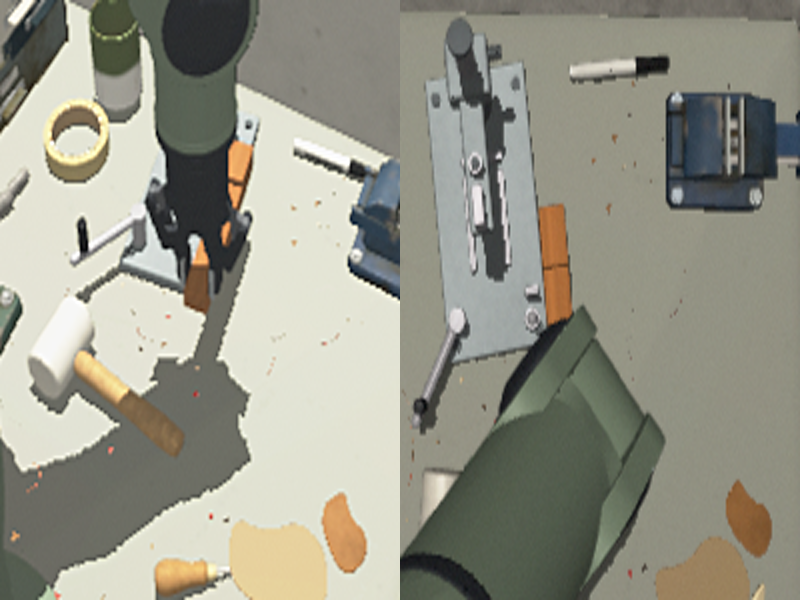

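Viewed: 7. The bar is held level to the right of the gauge, with its head corners at ~(540,207) and (565,204) in the right panel. I measure its head end and axis in the tool frame.

```bash
cat > barm.py <<'E'
from h import *
def bar(f,zt,roi):
    im=cv2.imread("pics/"+f); hsv=cv2.cvtColor(im,cv2.COLOR_BGR2HSV)
    m=((hsv[...,0]<16)&(hsv[...,1]>120)&(hsv[...,2]>80)).astype(np.uint8)*255
    k=np.zeros_like(m); k[roi[1]:roi[3],roi[0]:roi[2]]=255; m&=k
    m=cv2.morphologyEx(m,cv2.MORPH_CLOSE,np.ones((3,3)))
    c=max(cv2.findContours(m,0,2)[0],key=cv2.contourArea); r=cv2.minAreaRect(c); b=cv2.boxPoints(r)
    b=b[np.argsort(b[:,1])]; e=b[:2].mean(0)+[0,-.5]; q=b[2:].mean(0)
    E,Q=onplane("top",e,zt),onplane("top",q,zt-.008)
    print("px",r,"end",E.round(4),"yaw",np.degrees(np.arctan2(*(E-Q)[[1,0]])).round(2),"corner w",np.linalg.norm(onplane("top",b[0],zt)-onplane("top",b[1],zt)).round(4))
    return E
def ing(P):
    p=np.load("g.npy"); c,s=np.cos(p[2]),np.sin(p[2]); d=P[:2]-p[:2]; return np.array([c*d[0]+s*d[1],-s*d[0]+c*d[1]]).round(4)
E
python3 - <<'E'
from barm import *
E=bar("t4.png",.114,(235,190,280,232)); s=ctrl.read_state(); d=E-s["ee_pos"]; y=np.radians(8.5)
print("end rel tool along/left",(d[0]*np.cos(y)+d[1]*np.sin(y)).round(4),(-d[0]*np.sin(y)+d[1]*np.cos(y)).round(4),"in gauge",ing(E),"tcp",ing(s["ee_pos"]))
E
```

```text
px ((256.8846435546875, 215.07691955566406), (33.61341094970703, 12.651541709899902), 82.87498474121094) end [ 0.5796 -0.0668  0.114 ] yaw 7.63 corner w 0.0309
end rel tool along/left 0.17 -0.0015 in gauge [ 0.0044 -0.0825] tcp [-0.1656 -0.081 ]
```

Request:
arm_command([
  [[0,0,0.16,0,0,0,1],[0,-0.2,0.16,0,0,0,1],[0,-0.41,0.16,0,0,0,1],[0,-0.61,0.16,0,0,0,1],[0,-0.81,0.16,0,0,0,1],[0,-0.81,0.16,0,0,0,1],[0,-0.81,0.16,0,0,0,1],[0,-0.81,0.16,0,0,0,1]],
])

```text
clock: 13.82
ee_pos: [0.3996, -0.0102, 0.0439]
tool_rot: [180.0, -0.0, 8.3]
force: [-0.1, -0.6, -0.6]
gripper_width: 0.0301
```

Run:
```python
from barm import *
st(); s=ctrl.read_state(); print(ing(s["ee_pos"]))
shot("top","t5.png");shot("scene","s5.png")
def W(x,y,z): return (*g2w(x,y,z).round(4),8.5)
plan([W(-.165,0,.022),W(-.110,0,.022)])
```

```text
t 13.82 p [ 0.3996 -0.0102  0.0439] rpy [ 1.7999e+02 -2.0000e-02  8.3100e+00] F [-0.1 -0.6 -0.6] M [-0.01  0.06  0.03] w 0.0301 q [-36.  33.  38. 133. -46.  28. -42.]
[-0.1653  0.    ]
(np.float64(0.3999), np.float64(-0.0102), np.float64(0.022), 8.5) [0.004, 0.002, 0.218, 0.0, -0.0, -0.004] rows 0.3
(np.float64(0.4543), np.float64(-0.0021), np.float64(0.022), 8.5) [0.55, 0.0, 0.0, 0.0, 0.0, 0.0] rows 0.9
```

Request:
arm_command([
  [[0,0,0.12,0,0,0,1],[0,0,0.22,0,0,0,1],[0.1,0,0.22,0,0,0,1],[0.25,0,0.22,0,0,0,1],[0.4,0,0.22,0,0,0,1],[0.55,0,0.22,0,0,0,1],[0.55,0,0.22,0,0,0,1],[0.55,0,0.22,0,0,0,1]],
])

```text
clock: 14.92
ee_pos: [0.4534, -0.0016, 0.0217]
tool_rot: [180.0, 0.0, 8.4]
force: [0.0, -1.2, -1.3]
gripper_width: 0.0299
```

Run:
```python
from barm import *
st(); s=ctrl.read_state(); print(ing(s["ee_pos"]))
shot("top","t6.png");shot("scene","s6.png")
A=cv2.resize(cv2.imread("pics/s6.png")[130:250,170:270],None,fx=4,fy=4,interpolation=cv2.INTER_CUBIC)
B=cv2.resize(cv2.imread("pics/t6.png")[135:255,180:280],None,fx=4,fy=4,interpolation=cv2.INTER_CUBIC)
cv2.imwrite("pics/z6.png",np.hstack([A,B]))
```

```text
t 14.93 p [ 0.4534 -0.0016  0.0217] rpy [1.80e+02 3.00e-02 8.37e+00] F [ 0.  -1.2 -1.3] M [-0.02  0.11  0.01] w 0.0299 q [-34.  39.  36. 126. -47.  30. -43.]
[-0.1108  0.0007]
```

View pics/z6.png

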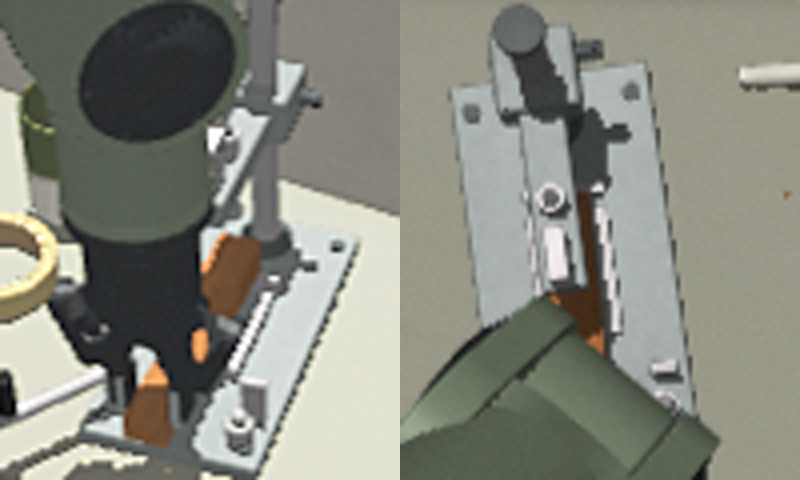

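Viewed: 8. The bar's head is under the arm between the fences, with its right edge at (605,350) and the right fence at (617,330). I lower in two stages, watching the force.

Request:
arm_command([
  [[0,0.01,0.08,0,0,0,1],[0,0.01,0.16,0,0,0,1],[0,0.01,0.22,0,0,0,1],[0,0.01,0.24,0,0,0,1],[0,0.01,0.24,0,0,0,1]],
])

```text
clock: 15.65
ee_pos: [0.4539, -0.0026, -0.0023]
tool_rot: [180.0, 0.0, 8.4]
force: [0.2, 0.6, -0.8]
gripper_width: 0.0298
```

Request:
arm_command([
  [[0,0,0.02,0,0,0,1],[0,0,0.04,0,0,0,1],[0,0,0.06,0,0,0,1],[0,0,0.06,0,0,0,1]],
])

```text
clock: 16.15
ee_pos: [0.4539, -0.0025, -0.0083]
tool_rot: [180.0, 0.0, 8.4]
force: [-0.8, 0.0, -0.8]
gripper_width: 0.03
```

Run:
```python
from barm import *
st(); s=ctrl.read_state(); print(ing(s["ee_pos"]))
```

```text
t 16.15 p [ 0.4539 -0.0025 -0.0083] rpy [1.80e+02 1.00e-02 8.37e+00] F [-0.8  0.  -0.8] M [-0.    0.05 -0.07] w 0.03 q [-30.  41.  31. 126. -51.  26. -40.]
[-0.1104 -0.0004]
```

Request:
arm_command([
  [[0,0,0.01,0,0,0,1],[0,0,0.015,0,0,0,1],[0,0,0.015,0,0,0,1],[0,0,0.015,0,0,0,-0.2],[0,0,0.015,0,0,0,-0.2],[0,0,0.015,0,0,0,-0.2],[0,0,0.015,0,0,0,-0.2]],
])

```text
clock: 17.02
ee_pos: [0.454, -0.0025, -0.0097]
tool_rot: [180.0, 0.0, 8.4]
force: [0.6, 0.2, 0.2]
gripper_width: 0.0511
```

Request:
arm_command([
  [[0,0,-0.2,0,0,0,-0.2],[0,0,-0.6,0,0,0,-0.2],[0,0,-1.0,0,0,0,-0.2],[0,0,-1.0,0,0,0,-0.2],[0,0,-1.0,0,0,0,-0.2]],
])

```text
clock: 17.65
ee_pos: [0.4538, -0.0022, 0.09]
tool_rot: [-180.0, 0.0, 8.4]
force: [-0.4, 0.2, -0.5]
gripper_width: 0.0511
```

Run:
```python
from barm import *
st(); s=ctrl.read_state(); print(ing(s["ee_pos"]))
P=onplane("top",(190,265),.086); g=ing(P); print("pin gauge",g,"angle",np.degrees(np.arctan2(g[1]-.048,g[0]+.07)), np.hypot(g[1]-.048,g[0]+.07))
```

```text
t 17.65 p [ 0.4538 -0.0022  0.09  ] rpy [-179.98    0.      8.4 ] F [-0.4  0.2 -0.5] M [ 0.    0.01 -0.01] w 0.0511 q [-41.  33.  46. 124. -39.  39. -49.]
[-0.1105  0.    ]
pin gauge [-0.1352  0.0979] angle 142.57181766513838 0.08210389759323243
```

Run:
```python
from barm import *
P=g2w(-.1367,.099,.11); print(P)
plan([(.44,.045,.11,53.5),(*P.round(4),98.4),(*P[:2].round(4),.034,98.4)])
```

```text
[0.41332861 0.09187981 0.11      ]
(0.44, 0.045, 0.11, 53.5) [-0.068, -0.487, -0.2, -0.0, -0.0, -1.002] rows 4.2
(np.float64(0.4133), np.float64(0.0919), np.float64(0.11), 98.4) [0.218, -0.494, -0.0, 0.0, 0.0, -0.998] rows 4.2
(np.float64(0.4133), np.float64(0.0919), 0.034, 98.4) [0.0, -0.0, 0.76, 0.0, 0.0, 0.0] rows 1.2
```

Request:
arm_command([
  [[-0.07,-0.49,-0.2,0,0,-1,-0.2],[-0.07,-0.49,-0.2,0,0,-1,-0.2],[-0.07,-0.49,-0.2,0,0,-1,-0.2],[-0.07,-0.49,-0.2,0,0,-1,-0.2],[-0.07,-0.49,-0.2,0,0,-1,-0.2],[-0.07,-0.49,-0.2,0,0,-1,-0.2]],
])

```text
clock: 18.4
ee_pos: [0.4397, 0.0447, 0.1099]
tool_rot: [-180.0, 0.0, 53.2]
force: [0.0, -0.8, 1.1]
gripper_width: 0.0512
```

Request:
arm_command([
  [[0.22,-0.49,0,0,0,-1,-0.2],[0.22,-0.49,0,0,0,-1,-0.2],[0.22,-0.49,0,0,0,-1,-0.2],[0.22,-0.49,0,0,0,-1,-0.2],[0.22,-0.49,0,0,0,-1,-0.2],[0.22,-0.49,0,0,0,-1,-0.2]],
])

```text
clock: 19.15
ee_pos: [0.4136, 0.0917, 0.1101]
tool_rot: [-180.0, 0.0, 98.1]
force: [0.0, 0.0, -0.2]
gripper_width: 0.051
```

Run:
```python
from barm import *
st(); P=g2w(-.1367,.099,.11)
plan([(*P[:2].round(4),.034,98.4)])
shot("top","t7.png");shot("scene","s7.png")
A=cv2.resize(cv2.imread("pics/s7.png")[150:290,120:253],None,fx=3,fy=4,interpolation=cv2.INTER_CUBIC)
B=cv2.resize(cv2.imread("pics/t7.png")[140:280,160:293],None,fx=3,fy=4,interpolation=cv2.INTER_CUBIC)
cv2.imwrite("pics/z7.png",np.hstack([A,B]))
```

```text
t 19.15 p [0.4136 0.0917 0.1101] rpy [-179.98    0.     98.09] F [ 0.   0.  -0.2] M [-0.05 -0.07  0.03] w 0.051 q [-41.  22.  25. 126. -16.  35.   4.]
(np.float64(0.4133), np.float64(0.0919), 0.034, 98.4) [0.003, -0.003, 0.761, -0.0, 0.0, -0.007] rows 1.2
```

View pics/z7.png

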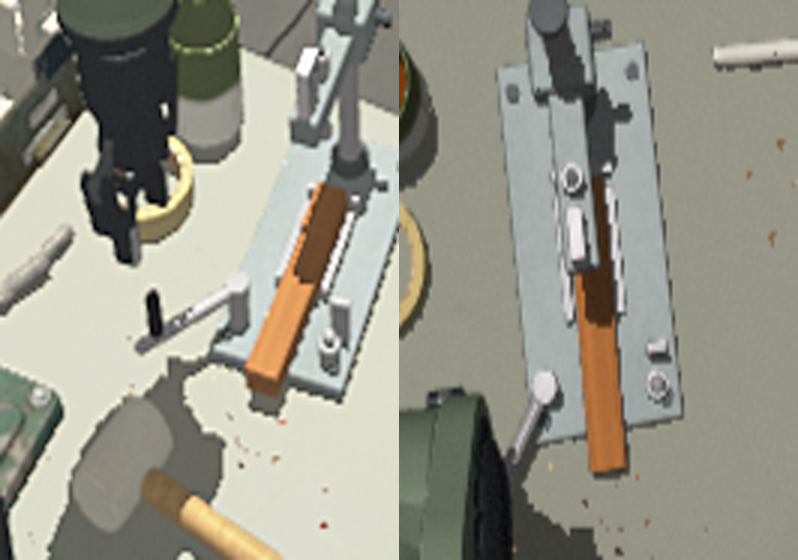

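Viewed: 9. The bar lies between the fences in the nest, with its tail at ~(608,470) in the right panel. The open fingers hang above the black pin, whose top is at (153,292) in the left panel. Numeric check of the bar and the pin alignment:

Run:
```python
from barm import *
im=cv2.imread("pics/t7.png"); hsv=cv2.cvtColor(im,cv2.COLOR_BGR2HSV)
m=((hsv[...,0]<18)&(hsv[...,1]>110)&(hsv[...,2]>40)).astype(np.uint8)*255
k=np.zeros_like(m);k[205:262,215:245]=255;m&=k
c=max(cv2.findContours(m,0,2)[0],key=cv2.contourArea);r=cv2.minAreaRect(c);b=cv2.boxPoints(r);b=b[np.argsort(b[:,1])]
for p in(b[:2].mean(0),b[2:].mean(0)+[0,.5]): print(ing(onplane("top",p,.036)))
# pin in scene: dark pixels
s=ctrl.read_state()["ee_pos"]; y=np.radians(98.1); ty=np.array([np.sin(y),-np.cos(y),0])
T=[s+[0,0,.036]+ty*.03,s+[0,0,.036]-ty*.03]
pin=g2w(-.1367,.099,.086); 
print("tips pred",((proj("scene",T)-[120,150])*[3,4]).round(0).tolist(),"pin top pred",((proj("scene",[pin,pin-[0,0,.035]])-[120,150])*[3,4]).round(0).tolist())
```

```text
[ 0.0046 -0.0011]
[-0.1315  0.0019]
tips pred [[156.0, 203.0], [127.0, 264.0]] pin top pred [[149.0, 297.0], [153.0, 332.0]]
```

The bar tail at gauge x -131.5 and y within 2 mm is good. Down on the pin and grip.

Request:
arm_command([
  [[0,0,0.4,0,0,0,-0.2],[0,0,0.7,0,0,0,-0.2],[0,0,0.76,0,0,0,-0.2],[0,0,0.76,0,0,0,-0.2],[0,0,0.76,0,0,0,1],[0,0,0.76,0,0,0,1],[0,0,0.76,0,0,0,1],[0,0,0.76,0,0,0,1]],
], squeeze=40)

```text
clock: 20.25
ee_pos: [0.4147, 0.092, 0.0351]
tool_rot: [179.9, -0.0, 98.4]
force: [1.3, -0.9, 9.6]
gripper_width: 0.0123
```

```bash
cat > arc.py <<'E'
from barm import *
import sys
def arc(a0,a1,n,r=.084,z=.034,yaw=98.1):
    s=ctrl.read_state(); p0=s["ee_pos"]; R0=Ro.from_euler("xyz",s["tool_rot"],degrees=True)
    for a in np.linspace(a0,a1,n+1)[1:]:
        t=np.radians(a); P=g2w(-.07+r*np.cos(t),.048+r*np.sin(t),z); print(round(a),(R0.inv().apply(P-p0)*10).round(2).tolist())
E
python3 - <<'E'
from arc import *
st(); g=ing(ctrl.read_state()["ee_pos"]); d=g-[-.07,.048]; a=np.degrees(np.arctan2(d[1],d[0])); print(g,a,np.hypot(*d))
arc(a,205,8)
E
```

```text
t 20.25 p [0.4147 0.092  0.0351] rpy [ 1.7988e+02 -2.0000e-02  9.8360e+01] F [ 1.3 -0.9  9.6] M [-0.18 -0.31  0.06] w 0.0123 q [-34.  30.  18. 129. -23.  24.  11.]
[-0.1353  0.099 ] 142.00978205834113 0.0828558386596865
150 [-0.09, -0.07, 0.01]
158 [-0.19, -0.12, 0.01]
166 [-0.3, -0.16, 0.01]
174 [-0.41, -0.18, 0.01]
181 [-0.53, -0.19, 0.01]
189 [-0.64, -0.17, 0.01]
197 [-0.76, -0.15, 0.01]
205 [-0.86, -0.11, 0.01]
```

Request:
arm_command([
  [[-0.09,-0.07,-0.01,0,0,0,1],[-0.19,-0.12,-0.01,0,0,0,1],[-0.3,-0.16,-0.01,0,0,0,1],[-0.41,-0.18,-0.01,0,0,0,1],[-0.53,-0.19,-0.01,0,0,0,1],[-0.64,-0.17,-0.01,0,0,0,1],[-0.76,-0.15,-0.01,0,0,0,1],[-0.86,-0.11,-0.01,0,0,0,1],[-0.86,-0.11,-0.01,0,0,0,1]],
])

```text
clock: 21.38
ee_pos: [0.4174, 0.0053, 0.036]
tool_rot: [179.8, -0.0, 98.4]
force: [5.5, 2.3, 4.4]
gripper_width: 0.012
```

Run:
```python
from arc import *
st(); g=ing(ctrl.read_state()["ee_pos"]); d=g-[-.07,.048]; a=np.degrees(np.arctan2(d[1],d[0]))%360; print(g,a,np.hypot(*d))
arc(a,250,6,z=.036)
```

```text
t 21.38 p [0.4174 0.0053 0.036 ] rpy [ 1.798e+02 -1.000e-02  9.837e+01] F [5.5 2.3 4.4] M [-0.13 -1.   -0.32] w 0.012 q [-22.  30.  16. 130. -21.  23.  21.]
[-0.1454  0.0128] 205.02521288845438 0.08321177801249051
213 [-0.1, 0.05, -0.0]
220 [-0.19, 0.11, 0.0]
228 [-0.27, 0.19, 0.0]
235 [-0.34, 0.27, 0.0]
243 [-0.39, 0.37, 0.0]
250 [-0.44, 0.47, 0.0]
```

Request:
arm_command([
  [[-0.1,0.05,0,0,0,0,1],[-0.19,0.11,0,0,0,0,1],[-0.27,0.19,0,0,0,0,1],[-0.34,0.27,0,0,0,0,1],[-0.39,0.37,0,0,0,0,1],[-0.44,0.47,0,0,0,0,1],[-0.44,0.47,0,0,0,0,1]],
])

```text
clock: 22.25
ee_pos: [0.4689, -0.0339, 0.0358]
tool_rot: [180.0, 0.1, 98.2]
force: [0.7, -13.8, 8.0]
gripper_width: 0.0118
```

Run:
```python
from arc import *
st(); g=ing(ctrl.read_state()["ee_pos"]); d=g-[-.07,.048]; a=np.degrees(np.arctan2(d[1],d[0]))%360; print(g,a,np.hypot(*d))
arc(a,272,8,r=.0835,z=.036)
```

```text
t 22.25 p [ 0.4689 -0.0339  0.0358] rpy [1.7995e+02 1.3000e-01 9.8230e+01] F [  0.7 -13.8   8. ] M [-3.16  0.24 -0.18] w 0.0118 q [-16.  33.  17. 122. -20.  27.  24.]
[-0.1003 -0.0336] 249.628853790073 0.08704395441384773
252 [0.02, 0.05, -0.0]
255 [0.01, 0.09, -0.0]
258 [-0.0, 0.13, -0.0]
261 [-0.01, 0.17, -0.0]
264 [-0.01, 0.21, -0.0]
266 [-0.02, 0.25, -0.0]
269 [-0.02, 0.29, -0.0]
272 [-0.02, 0.33, -0.0]
```

Request:
arm_command([
  [[-0.04,0.06,0,0,0,0,1],[-0.06,0.13,0,0,0,0,1],[-0.07,0.2,0,0,0,0,1],[-0.07,0.25,0,0,0,0,1],[-0.07,0.29,0,0,0,0,1],[-0.07,0.32,0,0,0,0,1],[-0.07,0.32,0,0,0,0,1]],
], squeeze=60)

```text
clock: 23.12
ee_pos: [0.5013, -0.0366, 0.036]
tool_rot: [180.0, 0.2, 98.3]
force: [-1.6, -15.2, 9.4]
gripper_width: 0.0113
```

Run:
```python
from arc import *
st(); g=ing(ctrl.read_state()["ee_pos"]); d=g-[-.07,.048]; a=np.degrees(np.arctan2(d[1],d[0]))%360; print(g,a,np.hypot(*d))
```

```text
t 23.12 p [ 0.5013 -0.0366  0.036 ] rpy [1.7996e+02 1.6000e-01 9.8270e+01] F [ -1.6 -15.2   9.4] M [-3.49  0.3   0.41] w 0.0113 q [-16.  35.  17. 118. -20.  30.  24.]
[-0.0686 -0.041 ] 270.9012075971737 0.0890110105548746
```

Request:
arm_command([
  [[-0.02,0.02,0,0,0,0,1],[-0.03,0.04,0,0,0,0,1],[-0.03,0.04,0,0,0,0,1],[-0.03,0.04,0,0,0,0,1]],
])

```text
clock: 23.62
ee_pos: [0.502, -0.037, 0.0354]
tool_rot: [-179.7, -0.0, 98.3]
force: [-19.7, -3.2, 21.1]
gripper_width: 0.0111
```

Run:
```python
from arc import *
st(); g=ing(ctrl.read_state()["ee_pos"]); d=g-[-.07,.048]; a=np.degrees(np.arctan2(d[1],d[0]))%360; print(g,a,np.hypot(*d))
```

```text
t 23.62 p [ 0.502  -0.037   0.0354] rpy [-1.7967e+02 -5.0000e-02  9.8350e+01] F [-19.7  -3.2  21.1] M [-0.88  4.25  0.48] w 0.0111 q [-15.  35.  17. 117. -20.  31.  24.]
[-0.068  -0.0415] 271.2801395596049 0.08952234357968965
```

It sits hard against its stop: 4 mm more command gave only 0.7 mm of motion and 20 N. I relax, release, rise and look.

Request:
arm_command([
  [[0,-0.04,0,0,0,0,1],[0,-0.04,0,0,0,0,0.2],[0,-0.04,0,0,0,0,0.2],[0,-0.04,0,0,0,0,0.2],[0,-0.04,-0.1,0,0,0,0.2],[0,-0.04,-0.5,0,0,0,0.2],[0,-0.04,-0.9,0,0,0,0.2],[0,-0.04,-1,0,0,0,0.2]],
])

```text
clock: 24.62
ee_pos: [0.5025, -0.0368, 0.1379]
tool_rot: [179.8, 0.0, 98.4]
force: [0.3, 1.0, -0.3]
gripper_width: 0.034
```

Run:
```python
from arc import *
st()
plan([(*g2w(-.16,.0,.16),98.4)])
shot("top","t8.png");shot("scene","s8.png")
```

```text
t 24.62 p [ 0.5025 -0.0368  0.1379] rpy [179.8    0.    98.37] F [ 0.3  1.  -0.3] M [-0.01  0.03 -0.01] w 0.034 q [-20.  25.  23. 114. -14.  43.  20.]
(np.float64(0.40486876871978994), np.float64(-0.009472645545635495), np.float64(0.16), 98.4) [0.412, -0.925, -0.224, 0.004, 0.0, -0.001] rows 1.7
```

Run:
```python
from arc import *
F=g2w(.005,0,0)
A=(.5025,-.0368,.235,53.5); 
plan([A,(.5025,-.0368,.26,8.5)]); plan([(*F[:2].round(4),.235,8.5),(*F[:2].round(4),.145,8.5)],start=(.5025,-.0368,.26,8.5))
A=cv2.resize(cv2.imread("pics/s8.png")[130:250,150:283],None,fx=3,fy=4,interpolation=cv2.INTER_CUBIC)
B=cv2.resize(cv2.imread("pics/t8.png")[140:260,160:293],None,fx=3,fy=4,interpolation=cv2.INTER_CUBIC)
cv2.imwrite("pics/z8.png",np.hstack([A,B]))
```

```text
(0.5025, -0.0368, 0.235, 53.5) [-0.003, 0.007, -0.986, 0.002, -0.001, 0.998] rows 4.2
(0.5025, -0.0368, 0.26, 8.5) [0.0, 0.0, -0.25, 0.0, -0.0, 1.0] rows 4.2
(np.float64(0.5681), np.float64(0.0148), 0.235, 8.5) [0.725, -0.413, 0.25, 0.0, 0.0, 0.0] rows 1.4
(np.float64(0.5681), np.float64(0.0148), 0.145, 8.5) [0.0, -0.0, 0.9, 0.0, 0.0, 0.0] rows 1.4
```

Request:
arm_command([
  [[0,0,-0.5,0,0,0,0.2],[0,0,-0.97,0,0,1,0],[0,0,-0.97,0,0,1,0],[0,0,-0.97,0,0,1,0],[0,0,-0.97,0,0,1,0],[0,0,-0.97,0,0,1,0],[0,0,-0.97,0,0,1,0]],
])

```text
clock: 25.6
ee_pos: [0.5012, -0.0367, 0.2317]
tool_rot: [-180.0, 0.1, 53.6]
force: [-0.4, -0.6, -0.0]
gripper_width: 0.0429
```

Request:
arm_command([
  [[0,0,-0.25,0,0,1,0],[0,0,-0.25,0,0,1,0],[0,0,-0.25,0,0,1,0],[0,0,-0.25,0,0,1,0],[0,0,-0.25,0,0,1,0],[0,0,-0.25,0,0,1,0]],
])

```text
clock: 26.35
ee_pos: [0.5014, -0.0368, 0.2572]
tool_rot: [180.0, 0.0, 8.6]
force: [-0.3, -0.5, 0.2]
gripper_width: 0.0428
```

Run:
```python
from arc import *
st(); F=g2w(.005,0,0)
plan([(*F[:2].round(4),.235,8.5),(*F[:2].round(4),.145,8.5)])
shot("scene","s9.png");shot("top","t9.png")
A=cv2.resize(cv2.imread("pics/s9.png")[110:250,150:283],None,fx=3,fy=4,interpolation=cv2.INTER_CUBIC)
B=cv2.resize(cv2.imread("pics/t9.png")[120:260,160:293],None,fx=3,fy=4,interpolation=cv2.INTER_CUBIC)
cv2.imwrite("pics/z9.png",np.hstack([A,B]))
```

```text
t 26.35 p [ 0.5014 -0.0368  0.2572] rpy [1.7999e+02 2.0000e-02 8.6400e+00] F [-0.3 -0.5  0.2] M [-0.02  0.    0.05] w 0.0428 q [-40.  20.  50. 107. -18.  61. -65.]
(np.float64(0.5681), np.float64(0.0148), 0.235, 8.5) [0.737, -0.409, 0.221, 0.0, 0.0, 0.003] rows 1.4
(np.float64(0.5681), np.float64(0.0148), 0.145, 8.5) [0.0, -0.0, 0.9, 0.0, 0.0, 0.0] rows 1.4
```

View pics/z9.png

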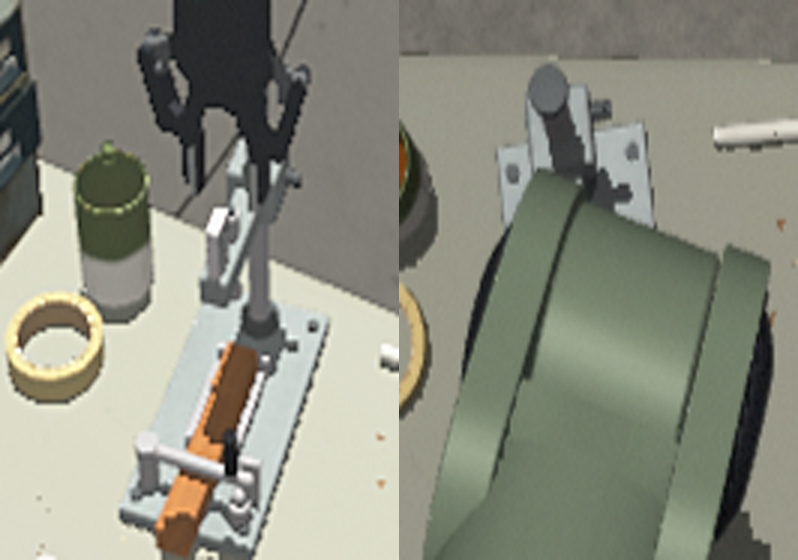

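Viewed: 10. The keeper lies across the bar with its pin at (231,445) against the stop block at (250,480), and the fin top is at (218,210). I move over the fin and down.

Request:
arm_command([
  [[0.37,-0.2,0.1,0,0,0,0],[0.74,-0.41,0.22,0,0,0,0],[0.74,-0.41,0.22,0,0,0,0],[0.74,-0.41,0.22,0,0,0,0],[0.74,-0.41,0.22,0,0,0,0]],
])

```text
clock: 27.08
ee_pos: [0.5683, 0.0139, 0.2358]
tool_rot: [-180.0, -0.0, 8.4]
force: [-0.0, 0.9, 0.0]
gripper_width: 0.0431
```

Run:
```python
from arc import *
st(); print(ing(ctrl.read_state()["ee_pos"]))
print("keeper pin top: seen",227,238,"pred by angle",[(a,(proj("scene",[g2w(-.07+.084*np.sin(-a),.048-.084*np.cos(a),.086)])[0]).round(1).tolist()) for a in(0,.1,.2,.3)])
f=[g2w(.005+a,0,.206) for a in(-.015,.015)]; print("fin top pred",((proj("scene",f)-[150,110])*[3,4]).round(0).tolist())
s=ctrl.read_state()["ee_pos"]; T=[s+[0,0,.034]+g2w(0,y,0)-g2w(0,0,0) for y in(.0214,-.0214)]
print("tips pred",((proj("scene",T)-[150,110])*[3,4]).round(0).tolist())
shot("scene","s10.png")
A=cv2.resize(cv2.imread("pics/s10.png")[90:230,160:293],None,fx=5,fy=4,interpolation=cv2.INTER_CUBIC); cv2.imwrite("pics/z10.png",A)
```

```text
t 27.07 p [0.5683 0.0139 0.2358] rpy [-1.7998e+02 -3.0000e-02  8.3600e+00] F [-0.   0.9  0. ] M [-0.01 -0.01 -0.03] w 0.0431 q [-39.  29.  46.  99. -23.  62. -67.]
[ 0.0051 -0.001 ]
keeper pin top: seen 227 238 pred by angle [(0, [225.3, 218.3]), (0.1, [224.1, 220.4]), (0.2, [222.6, 222.4]), (0.3, [220.8, 224.3])]
fin top pred [[207.0, 234.0], [218.0, 207.0]]
tips pred [[188.0, 138.0], [234.0, 151.0]]
```

View pics/z10.png

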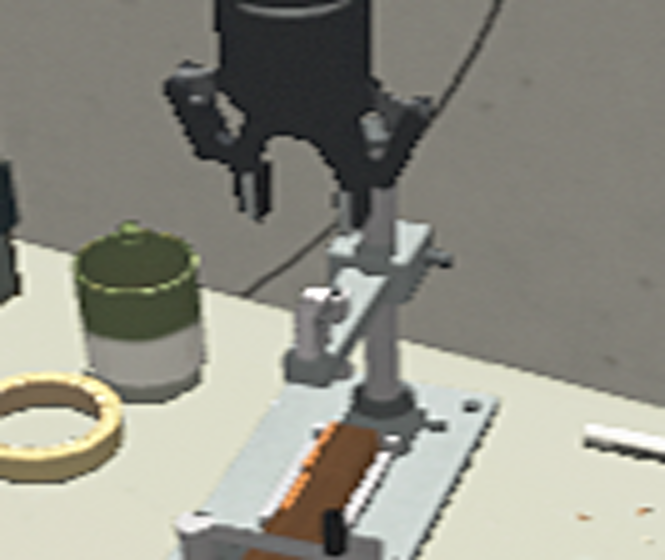

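Viewed: 11 (one past the budget, for the grasp). The fingertips at (258,215) and (355,225) straddle the fin top at (316,297). The keeper pin is seen at (227,218) px against (225.3,218.3) predicted for shut, so it is home. Down, grip.

Request:
arm_command([
  [[0,0.02,0.4,0,0,0,0],[0,0.02,0.75,0,0,0,0],[0,0.02,0.9,0,0,0,0],[0,0.02,0.9,0,0,0,0]],
])

```text
clock: 27.62
ee_pos: [0.5688, 0.0123, 0.1454]
tool_rot: [180.0, 0.0, 8.4]
force: [0.2, 1.0, 0.3]
gripper_width: 0.0427
```

Request:
arm_command([
  [[0,0,0,0,0,0,1],[0,0,0,0,0,0,1],[0,0,0,0,0,0,1],[0,0,0,0,0,0,1]],
], squeeze=50)

```text
clock: 28.12
ee_pos: [0.5694, 0.0132, 0.1462]
tool_rot: [-180.0, -0.1, 8.4]
force: [-1.8, 3.6, 6.4]
gripper_width: 0.0109
```

Run:
```python
from arc import *
st(); print(ing(ctrl.read_state()["ee_pos"]))
```

```text
t 28.12 p [0.5694 0.0132 0.1462] rpy [-1.7996e+02 -8.0000e-02  8.4200e+00] F [-1.8  3.6  6.4] M [0.6  0.24 0.21] w 0.0109 q [-35.  35.  41. 105. -29.  52. -62.]
[ 0.0061 -0.0018]
```

Request:
arm_command([
  [[0,0,0.06,0,0,0,1],[0,0,0.14,0,0,0,1],[0,0,0.22,0,0,0,1],[0,0,0.3,0,0,0,1],[0,0,0.38,0,0,0,1],[0,0,0.43,0,0,0,1],[0,0,0.46,0,0,0,1]],
], squeeze=70)

```text
clock: 29.0
ee_pos: [0.5694, 0.0132, 0.0999]
tool_rot: [-180.0, -0.1, 8.4]
force: [-0.8, 3.1, 6.4]
gripper_width: 0.0107
```

Request:
arm_command([
  [[0,0,0.01,0,0,0,1],[0,0,0.02,0,0,0,1],[0,0,0.03,0,0,0,1]],
])

```text
clock: 29.38
ee_pos: [0.5694, 0.0132, 0.0971]
tool_rot: [-180.0, -0.1, 8.4]
force: [-1.9, 2.9, 5.7]
gripper_width: 0.0111
```

Request:
arm_command([
  [[0,0,0.01,0,0,0,1],[0,0,0.02,0,0,0,1],[0,0,0.03,0,0,0,1]],
])

```text
clock: 29.75
ee_pos: [0.5694, 0.0132, 0.0941]
tool_rot: [-180.0, -0.1, 8.4]
force: [-1.7, 3.4, 5.6]
gripper_width: 0.0109
```

Request:
arm_command([
  [[0,0,0.01,0,0,0,1],[0,0,0.02,0,0,0,1],[0,0,0.03,0,0,0,1]],
])

```text
clock: 30.12
ee_pos: [0.5694, 0.0132, 0.0911]
tool_rot: [-180.0, -0.1, 8.4]
force: [-1.6, 3.0, 5.0]
gripper_width: 0.0104
```

Request:
arm_command([
  [[0,0,0.01,0,0,0,1],[0,0,0.02,0,0,0,1]],
])

```text
clock: 30.38
ee_pos: [0.5694, 0.0132, 0.0891]
tool_rot: [-180.0, -0.1, 8.4]
force: [-2.3, 3.9, 5.7]
gripper_width: 0.0111
```

Request:
arm_command([
  [[0,0,0.01,0,0,0,1],[0,0,0.02,0,0,0,1]],
])

```text
clock: 30.62
ee_pos: [0.5695, 0.0132, 0.0871]
tool_rot: [-180.0, -0.1, 8.4]
force: [-1.3, 3.2, 6.3]
gripper_width: 0.0107
```

Request:
arm_command([
  [[0,0,0.01,0,0,0,1],[0,0,0.02,0,0,0,1]],
])

```text
clock: 30.88
ee_pos: [0.5694, 0.0132, 0.0851]
tool_rot: [-180.0, -0.1, 8.4]
force: [-1.1, 3.8, 6.5]
gripper_width: 0.0111
```

Request:
arm_command([
  [[0,0,0.01,0,0,0,1],[0,0,0.02,0,0,0,1]],
])

```text
clock: 31.12
ee_pos: [0.5694, 0.0132, 0.0831]
tool_rot: [-180.0, -0.1, 8.4]
force: [-2.0, 3.7, 5.7]
gripper_width: 0.0106
```

Request:
arm_command([
  [[0,0,0.01,0,0,0,1],[0,0,0.02,0,0,0,1]],
])

```text
clock: 31.38
ee_pos: [0.5695, 0.0132, 0.0811]
tool_rot: [-180.0, -0.1, 8.4]
force: [-2.4, 3.0, 6.5]
gripper_width: 0.0106
```

Request:
arm_command([
  [[0,0,0.01,0,0,0,1],[0,0,0.02,0,0,0,1]],
])

```text
clock: 31.62
ee_pos: [0.5694, 0.0132, 0.0791]
tool_rot: [-180.0, -0.1, 8.4]
force: [-1.1, 2.1, 5.9]
gripper_width: 0.0106
```

Request:
arm_command([
  [[0,0,0.01,0,0,0,1],[0,0,0.02,0,0,0,1]],
])

```text
clock: 31.88
ee_pos: [0.5694, 0.0132, 0.0772]
tool_rot: [-180.0, -0.1, 8.4]
force: [-3.6, 3.1, 9.7]
gripper_width: 0.0107
```

Request:
arm_command([
  [[0,0,0.01,0,0,0,1],[0,0,0.02,0,0,0,1]],
])

```text
clock: 32.12
ee_pos: [0.5695, 0.0132, 0.0753]
tool_rot: [-180.0, -0.1, 8.4]
force: [-3.3, 3.1, 10.1]
gripper_width: 0.0108
```

Request:
arm_command([
  [[0,0,0.01,0,0,0,1],[0,0,0.02,0,0,0,1]],
])

```text
clock: 32.38
ee_pos: [0.5695, 0.0132, 0.0734]
tool_rot: [-180.0, -0.1, 8.4]
force: [-3.3, 3.2, 11.3]
gripper_width: 0.0109
```

Contact came at z ≈ 0.0786, from the force jump and slope, so compression is now ≈ 5 mm. I go 1 mm more and let it settle.

Request:
arm_command([
  [[0,0,0.01,0,0,0,1],[0,0,0.01,0,0,0,1],[0,0,0.01,0,0,0,1]],
])

```text
clock: 32.75
ee_pos: [0.5695, 0.0132, 0.0723]
tool_rot: [-180.0, -0.1, 8.4]
force: [-2.3, 3.5, 9.0]
gripper_width: 0.0107
```

Request:
arm_command([
  [[0,0,0,0,0,0,1],[0,0,0,0,0,0,1]],
])

```text
clock: 33.0
ee_pos: [0.5695, 0.0132, 0.0723]
tool_rot: [-180.0, -0.1, 8.4]
force: [-2.8, 2.8, 8.9]
gripper_width: 0.0105
```

Request:
arm_command([
  [[0,0,0,0,0,0,0],[0,0,0,0,0,0,0],[0,0,0,0,0,0,0],[0,0,0,0,0,0,0],[0,0,-0.1,0,0,0,0],[0,0,-0.5,0,0,0,0],[0,0,-1,0,0,0,0],[0,0,-1,0,0,0,0]],
])

```text
clock: 34.0
ee_pos: [0.5706, 0.0123, 0.175]
tool_rot: [-180.0, -0.3, 8.4]
force: [-0.2, 0.1, -0.4]
gripper_width: 0.0428
```

Request:
arm_command([
  [[-0.3,0.2,-0.5,0,0,0,0],[-0.6,0.5,-0.9,0,0,0,0],[-0.9,0.9,-0.9,0,0,0,0],[-0.9,0.9,-0.9,0,0,0,0],[-0.9,0.9,-0.9,0,0,0,0]],
])

```text
clock: 34.62
ee_pos: [0.4931, -0.0891, 0.2612]
tool_rot: [-180.0, 0.0, 8.4]
force: [-0.6, 0.2, 0.5]
gripper_width: 0.0426
```

Run:
```python
from arc import *
st()
shot("scene","s11.png")
A=cv2.resize(cv2.imread("pics/s11.png")[120:250,170:280],None,fx=6,fy=4.6,interpolation=cv2.INTER_CUBIC); cv2.imwrite("pics/z11.png",A)
f=[g2w(.005+a,0,.206-.074) for a in(-.015,.015)]+[g2w(.04,0,z) for z in(.044,.06,.1)]+[g2w(-.07,-.036,.086)]; print(((proj("scene",f)-[170,120])*[6,4.6]).round(0).tolist())
```

```text
t 34.62 p [ 0.4931 -0.0891  0.2612] rpy [-179.98    0.      8.38] F [-0.6  0.2  0.5] M [-0.02 -0.03  0.05] w 0.0426 q [-35.  20.  50. 107. -18.  61. -59.]
[[299.0, 317.0], [321.0, 286.0], [340.0, 369.0], [339.0, 351.0], [337.0, 304.0], [332.0, 452.0]]
```

View pics/z11.png

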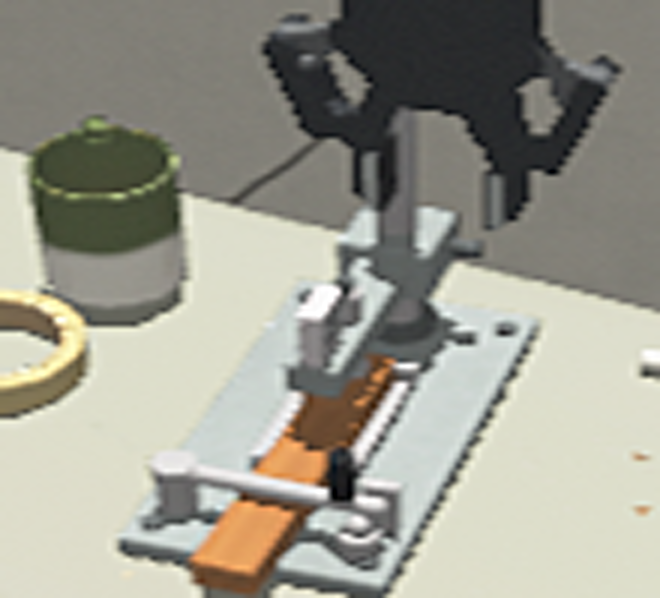

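Viewed: 12. The bar is seated, the keeper is shut across it with its pin at (340,455), close to the predicted (332,452), and the carriage stands at its lowered height. The fin top spans (305,315) to (320,290), against (299,317) to (321,286) predicted. The gripper is clear, so I hand in.

```bash
python3 -c "
from h import *
print(ctrl.hand_in()); st()"
```

```text
the job is handed in; nothing more can be done
None
the job is handed in; nothing more can be done
```

The job is handed in at 34.6 s on the robot's clock. The bar lies in the nest head foremost, the keeper is shut against its stop, and the carriage is lowered so the foot should be about half in.

**Last checks**
- **Bar:** measured after placing, its tail was at gauge x -131.5 mm (-130 planned) and it lay within 2 mm of the centre line. The final picture shows it still seated.
- **Keeper:** 4 mm of extra push moved it only 0.7 mm and the force rose to about 20 N, so it was hard on its stop. The pin was also seen within 2 px of where the shut angle puts it.
- **Foot:** the force jumped at about z = 0.0785 and I went 6.2 mm further, so about 6 of 12 mm. With the arm held still the extra force read about 3 N, below the 6 N of half travel; I put this down to friction in the carriage. I did not measure the stem directly. After release the carriage stood where I left it.

**What disagreed**
- **Fingertips:** they were really about 30 mm higher than the reported TCP. I closed on nothing twice above the bar before going lower.
- **Gripper width:** it read about 2 mm under the real widths of the bar and pin.
- **Side load:** there was about 15 N sideways while swinging the keeper.

I viewed 12 pictures, two over the budget of 10. The robot never went near the tape or the marker.

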